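Load the resin cartridges into the three-channel rack

TASK

Load every resin cartridge lying on the bench into a channel of its own in the cartridge rack: lay it in the vee cradle so that it centres itself, slide its nose into the port until its shoulder is fully home, and close the tailstock up against its end cap. Old blanking plugs may still be hidden in some of the ports, so feel each port before you seat a cartridge in it; if one is blocked, knock the plug out with the slider on top of the port and lift it out of the cradle first. Leave the measuring cylinder and the timer undisturbed.

Things in the scene. Friction and masses are not known exactly. Their poses are not given: they have to be found in the camera images.
- rack: Three-channel cartridge rack, aluminium base 192 x 244 mm, 12 mm high; origin within 3 mm of the centre of its underside, z up. Three parallel channels run along its y at x = -72 (channel 1, nearest the robot), 0 (2) and +72 mm (3): port at the +y end, vee cradle before it, tailstock at the -y end. It is fixed.
- cartridge_1: Resin cartridge, None if absent. White round body 44 mm across, 80 mm long; origin on its axis, mid-body (22 mm above the bench when lying); +y runs along the axis to the grey nose, 30 mm across, 22 long, tip 62 mm from the origin. At the other end a square cap, 44 x 44 mm, 12 long, keeps it from rolling (end face 52 mm from the origin), then a stub 16 mm across, 8 long. About 0.2 kg.
- port_1 (a point): Centre of the mouth of port 1, 46 mm above the bench; axes as the rack's, +y points into the port. The port is a level grey tube, bore 36, outside 45 mm, 45 mm deep, top 71 mm above the bench. A cartridge fully home has its shoulder on the mouth: its origin is at y = -40 mm here, x = z = 0. With the tailstock back it can be laid in at y = -67 mm (nose tip 5 mm before the mouth).
- port_2 (a point): As port_1, for channel 2. Old plugs: grey cylinders 32 mm across, 40 mm long, 60 g, wholly inside a port with the end 4 to 5 mm behind the mouth. Two of the three ports hold one at the start. Their poses are not given: feel for them. Against a plug a cartridge's nose goes in only 4 to 5 mm and stops about 18 mm short of home.
- port_3 (a point): As port_1, for channel 3. Vee cradles: white, from 2 to 74 mm before each mouth, sides rising at 35 degrees, 15 mm to either side of the axis, to 30 mm above the bench; above that the sides of a part lying in the vee are free to grip. The cartridge's body centres itself there on the port's axis.
- tailstock_1 (a joint): Travel of tailstock 1 towards its port, m: 0 fully back, 0.050 with its cup on the end cap of a cartridge that is fully home, 0.054 at its stop with an empty channel. It stays where it is left; moving it takes about 3 N. A cartridge can be laid in only with it back (below about 0.006).
- tail_knob_1 (a point): Middle of the upright round black knob, 18 mm across, 62 to 87 mm above the bench, on the block (44 mm wide, 22 mm long, top at 62 mm) of tailstock 1; moves with it. The tailstock's cup, 35 mm across, reaches 23 mm from the knob's axis towards the port and takes in the cartridge's end stub.
- ejector_1 (a joint): Travel of the knock-out slider of port 1 towards the tailstock, m: 0 at rest, 0.050 at its stop. Under 3 N take it to its stop, which drives a plug out: it then lies in the vee, its middle about 25 mm before the mouth, its axis 39 mm above the bench. Let go, a spring draws the slider back. The cradle must be empty for this.
- ejector_knob_1 (a point): Middle of the upright round black knob, 16 mm across, 74 to 92 mm above the bench, of the knock-out slider on top of port 1; at rest 48 mm behind the mouth (y = +48 mm in port_1); moves with the slider.
- cartridge_2: A resin cartridge just like cartridge_1, None if absent.
- tailstock_2 (a joint): As tailstock_1, for channel 2.
- tail_knob_2 (a point): As tail_knob_1, for channel 2.
- ejector_2 (a joint): As ejector_1, for port 2.
- ejector_knob_2 (a point): As ejector_knob_1, for port 2.
- cartridge_3: A resin cartridge just like cartridge_1, None if absent.
- tailstock_3 (a joint): As tailstock_1, for channel 3.
- tail_knob_3 (a point): As tail_knob_1, for channel 3.
- ejector_3 (a joint): As ejector_1, for port 3.
- ejector_knob_3 (a point): As ejector_knob_1, for port 3.
- basket: Open lattice basket, 91 x 146 x 46 mm high (long side along its y), origin at the centre of its underside, floor 2 mm thick, long side across in front of the robot, fixed to the bench; a handy place for plugs that were taken out.
- heating_mantle: Fixed obstacle, best kept clear of: a heating mantle, origin at the centre of its underside, base about 0.3 m wide and 0.13 m high, with a round bowl above it whose rim, 0.29 m above the bench, reaches 0.19 m to all sides of a point about on the origin (5 mm farther from the robot).
- measuring_cylinder: Bystander: glass measuring cylinder, 62 mm foot, 217 mm high, standing behind the rack; origin at the centre of its underside.
- bench_timer: Bystander: white bench timer, 21 x 62 x 66 mm high, standing on edge; origin at the centre of its underside.

How it is judged:
By the outcome, as a careful person would: the job done as asked, in the order asked, and still so for the second after the job is handed in, with the robot touching nothing.
Of plug_1, plug_2, plug_3 only 2 to 2 are there at a start; the rules pass over those that are not, and their reading is None.
Of cartridge_1, cartridge_2, cartridge_3 only 2 to 3 are there at a start; the rules pass over those that are not, and their reading is None.
At some moment in a run one of cartridge_1, cartridge_2, cartridge_3 may be knocked a few centimetres aside while the robot is not near it.
Once in a run the grip may slacken for a moment while it holds something.
It also fails if it takes over 210 s, if anything falls off the work surface, if the arm or the gripper's body presses on something with over 40 N, if the wrist force passes 120 N, or if a joint passes its speed limit or range.

ROBOT

A 6-joint arm with a two-finger parallel gripper is mounted at the origin on a cart in front of the work surface, level with it; the furniture and walls round the work are solid. World frame = base frame: x ahead of the robot, y to its left, z up, the work surface at z = 0. Lengths are in m, angles in rad, forces in N, time in s.
With the tool pointing down it reaches from about 0.275 to 0.725 m from the base axis. Payload 5.6 kg.
Tool frame: the origin (TCP) lies at the centre of the arm's flange, where the gripper is bolted on; the fingertips stand 173 mm ahead of it and the grasp point (between the pads) lies 155 mm ahead of it; z points along the fingers, y is the line along which they close (so a half turn about z gives the same grasp; the last joint's range is limited). The gripper opens to 85 mm and grips with 20 to 120 N. Pads are 22 mm wide; open, the fingers measure 114 mm over their backs; the gripper's body (76 mm by 85 mm) begins 54 mm behind the grasp point. The pads swing forward as they close: fully open they stand 13 mm farther back than shut.
Start: joints at [-0.914, 0.255, 0.108, 0, -1.424, -0.285], TCP at [0.2, -0.512, 0.405] pointing down, gripper open.
Joint ranges: [-2.95, 2.95], [-1.21, 1.97], [-1.09, 1.5], [-2.87, 1.71], [-2.94, -0.07], [-3.05, 3.05]. Speed limits (rad/s): [2.57, 2.57, 3.14, 3.14, 3.14, 3.14].

INTERFACE

Orientations are given as a unit quaternion [x, y, z, w].
In Python, from station import sensors, optics, workorder gives the robot as it stands.
- The arm moves only by the tool move_arm, never from a script. Its argument "series" is a list of rows, each an object of numbers: "tx", "ty", "tz": the shift along the tool's x, y, z each as a share of 0.03 m, from -1 to 1; "twist": the turn about the tool's z as a share of 90 degrees, from -1 to 1; "claw": the opening, from 0 (shut) to 1 (fully open). A call has 1 to 5 rows; each row shifts and turns the commanded pose from where the row before left it, along the tool's axes as they then stand; what a row does not reach is not made up. A row lasts 1/10 s, in which the tool goes at most 50 mm and 8.59 degrees, less where a joint would pass 70% of its speed; a pose out of reach is approached as far as the arm can. A call with a number of a shift or a turn outside -1 to 1 is refused whole. A call with a gripper value outside its range is refused whole. The fingers move at their own pace and stop on an object; the grip force is fixed at half the most. Time passes only in rows, so rows that do not move let the fingers close. It gives the time, the measured TCP pose, the force, the opening and the grip force at its end, in the units of the state.
- sensors.get_obs(): the state, without advancing time (a new reading comes with each control period).
- optics.grab_frame(name): name is "scene" or "side" or "wrist"; returns the picture (400x640x3 uint8, red, green, blue); there is no depth.
- optics.camera_model(name): a dict with "fx", "fy", "cx", "cy" (pixels), "position" and "orientation" of the camera in the world; the wrist camera has in their place "tool_from_camera" (4x4, takes a point from camera to tool coordinates, whose origin is the TCP and whose axes are the flange's). Camera axes: x right, y down, z forward; pixel columns grow to the right and rows downward; lengths in m; the calibration is good to about 2 mm. A picture is of the moment at which its call begins: read the wrist's pose just before it. camera_model takes no time and is no camera call.
- workorder.job_done(): hands the job in; it is judged then, once.
The state is a dict: "time": time; "joints": joint angles; "dq": joint speeds; "tau": joint torques, N m; "eef_pos": TCP position; "ee_rot": TCP orientation; "contact_force": force on the tool from outside, world axes, zero at the start; "wrist_torque": the same for the moment, N m; "grip_width": finger opening in m; "grip_force": force on a finger pad.
Only numpy, scipy, OpenCV 4.12 (cv2) and the standard library are available. Lean on these libraries where they do the work, as an engineer would, in place of code of your own. Each camera call takes 0.05 s, during which the arm holds its last target. There are 200 camera calls.

## Working session

There is one attempt and no reset: what is moved stays moved. The work goes in short steps, Python scripts to look and compute and a tool call to move; the robot and the scene stay as the last step left them, time stands still between calls to the robot, and variables do not carry over. Pictures are saved under pics/ and viewed, at most 14 in all, crops included, and the job is handed in when it is done.

Besides the shell and the picture viewer there is one more tool, called after "Call:" as name(argument=value, ...) on one line, values as JSON. move_arm: Moves the arm, as the interface text tells. Shift numbers are shares of 0.03 m and turn numbers shares of 90 degrees, none past 1 either way. Its arguments: {"type":"object","properties":{"series":{"type":"array","items":{"type":"object","properties":{"tx":{"type":"number"},"ty":{"type":"number"},"tz":{"type":"number"},"twist":{"type":"number"},"claw":{"type":"number"}}}}},"required":["series"]}

```bash
ls; mkdir -p pics; python3 - <<'E'
from station import sensors, optics, workorder
import cv2
o=sensors.get_obs(); print(o)
for n in("scene","side","wrist"):
    print(n,optics.camera_model(n))
    cv2.imwrite(f"pics/{n}0.png",optics.grab_frame(n)[:,:,::-1])
E
```

```text
pics
{'time': 0.0, 'joints': array([-9.14406675e-01,  2.55708770e-01,  1.06990113e-01, -4.61745704e-04,
       -1.42389990e+00, -2.84618879e-01]), 'dq': array([ 6.31282954e-05,  2.58755229e-04, -2.38882680e-03, -4.15873852e-04,
        1.38196294e-03, -3.77986972e-03]), 'tau': array([-1.69091221e-03, -3.86623585e+01,  2.37928140e+01,  5.36513239e+00,
       -6.29411516e-03, -2.47853876e-06]), 'eef_pos': array([ 0.19980096, -0.51223393,  0.40381193]), 'ee_rot': array([-1.84783243e-01,  9.82778851e-01,  9.15636628e-04, -2.09499661e-04]), 'contact_force': array([-0.03705706,  0.41715014, -0.24597564]), 'wrist_torque': array([0.04350448, 0.00039374, 0.01817208]), 'grip_force': 0.0, 'grip_width': 0.08527773606742944}
scene {'fx': 428.22098986744203, 'fy': 428.22098986744203, 'cx': 328.1874142595282, 'cy': 201.6122756201318, 'position': array([-0.12535601,  0.94205745,  1.04839896]), 'orientation': array([-0.28987161,  0.86119619, -0.39292758,  0.1411506 ])}
side {'fx': 470.4962870746912, 'fy': 470.4962870746912, 'cx': 323.21120816067406, 'cy': 200.35596919057699, 'position': array([0.1591844 , 0.94526324, 0.85735203]), 'orientation': array([-0.19326271,  0.87784684, -0.42661597,  0.10016618])}
wrist {'fx': 287.47682774792366, 'fy': 287.47682774792366, 'cx': 321.3770415704019, 'cy': 198.51319190445363, 'tool_from_camera': array([[-1.07456460e-03, -9.52696456e-01, -3.03921548e-01,
         7.91903944e-02],
       [ 9.99999419e-01, -1.05004939e-03, -2.44094688e-04,
        -3.92874855e-04],
       [-8.65844925e-05, -3.03921634e-01,  9.52697031e-01,
         3.13277031e-02],
       [ 0.00000000e+00,  0.00000000e+00,  0.00000000e+00,
         1.00000000e+00]])}
```

View pics/scene0.png

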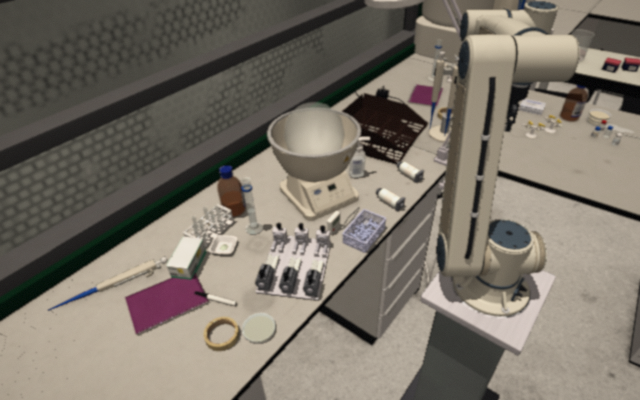

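View pics/side0.png

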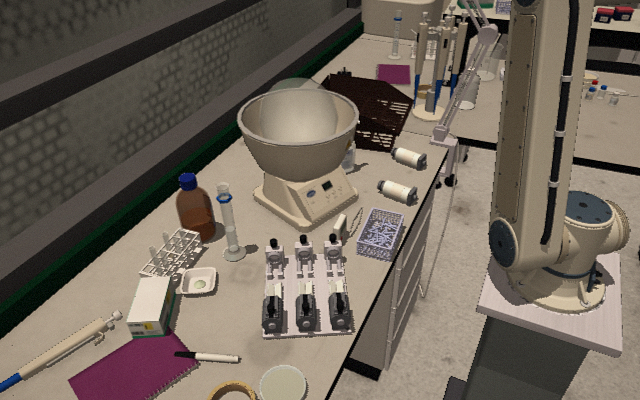

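View pics/wrist0.png

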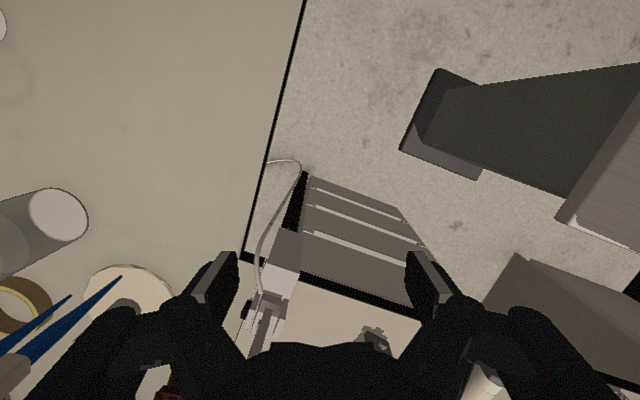

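```bash
cat > h.py <<'E'
from station import sensors, optics, workorder
import numpy as np, cv2
from scipy.spatial.transform import Rotation as R
def pose(n):
    m=optics.camera_model(n)
    if n=="wrist":
        o=sensors.get_obs(); T=np.eye(4); T[:3,:3]=R.from_quat(o["ee_rot"]).as_matrix(); T[:3,3]=o["eef_pos"]
        T=T@m["tool_from_camera"]; return m,T[:3,:3],T[:3,3]
    return m,R.from_quat(m["orientation"]).as_matrix(),m["position"]
def unproj(n,u,v,z,P=None):
    m,Rm,p=P or pose(n)
    d=Rm@np.array([(u-m["cx"])/m["fx"],(v-m["cy"])/m["fy"],1]); return p+d*(z-p[2])/d[2]
def proj(n,X,P=None):
    m,Rm,p=P or pose(n)
    c=(np.atleast_2d(X)-p)@Rm
    return np.c_[c[:,0]/c[:,2]*m["fx"]+m["cx"],c[:,1]/c[:,2]*m["fy"]+m["cy"]]
def grab(n,f):
    P=pose(n); im=optics.grab_frame(n)[:,:,::-1].copy(); cv2.imwrite(f,im); return im,P
E
python3 - <<'E'
from h import *
for u,v,z in[(398,192,.022),(409,158,.022),(262,336,.0),(352,334,.0),(341,226,.04),(381,230,.046),(235,255,0),(311,215,0)]:
    print(u,v,unproj("side",u,v,z).round(3))
im=cv2.imread("pics/side0.png")
a=cv2.resize(im[225:345,240:420],None,fx=4,fy=4,interpolation=2)[:480,:720]
b=cv2.resize(im[140:215,350:440],None,fx=4,fy=4,interpolation=2)
cv2.imwrite("pics/a.png",a)
E
```

```text
398 192 [ 0.438 -0.145  0.022]
409 158 [ 0.462 -0.335  0.022]
262 336 [0.552 0.443 0.   ]
352 334 [0.377 0.357 0.   ]
341 226 [0.522 0.083 0.04 ]
381 230 [0.419 0.061 0.046]
235 255 [ 0.744  0.258 -0.   ]
311 215 [0.636 0.032 0.   ]
```

View pics/a.png

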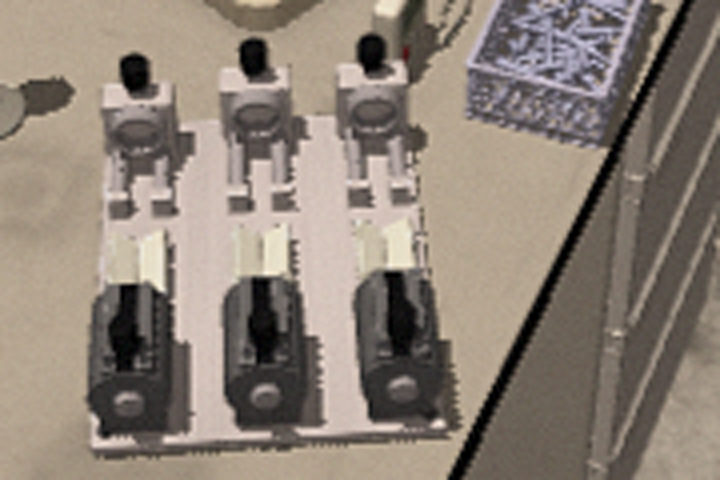

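Call:
move_arm(series=[{"tx": -0.9, "ty": 0.4, "claw": 1}, {"tx": -0.9, "ty": 0.4, "claw": 1}, {"tx": -0.9, "ty": 0.4, "claw": 1}, {"tx": -0.9, "ty": 0.4, "claw": 1}, {"tx": -0.9, "ty": 0.4, "claw": 1}])

```text
$.series[0]: bad value
```

Call:
move_arm(series=[{"tx": -0.9, "ty": 0.4, "claw": 1}, {"tx": -0.9, "ty": 0.4, "claw": 1}, {"tx": -0.9, "ty": 0.4, "claw": 1}, {"tx": -0.9, "ty": 0.4, "claw": 1}, {"claw": 1}])

```text
$.series[0]: bad value
```

```bash
python3 - <<'E'
from h import *
im,P=grab("wrist","pics/w1.png"); np.save("w1.npy",np.array([P[1],np.tile(P[2],(3,1))]))
o=sensors.get_obs();print(o["time"],o["eef_pos"],o["joints"])
for u,v in[(238,118),(358,118),(298,92),(298,145)]: print(unproj("side",u,v,.29).round(3))
E
```

```text
0.2 [ 0.19979989 -0.51234309  0.40416238] [-9.14446615e-01  2.55514058e-01  1.07519703e-01 -2.13313647e-04
 -1.42387453e+00 -2.84601178e-01]
[0.814 0.073 0.29 ]
[ 0.536 -0.05   0.29 ]
[ 0.745 -0.123  0.29 ]
[0.614 0.127 0.29 ]
```

View pics/w1.png

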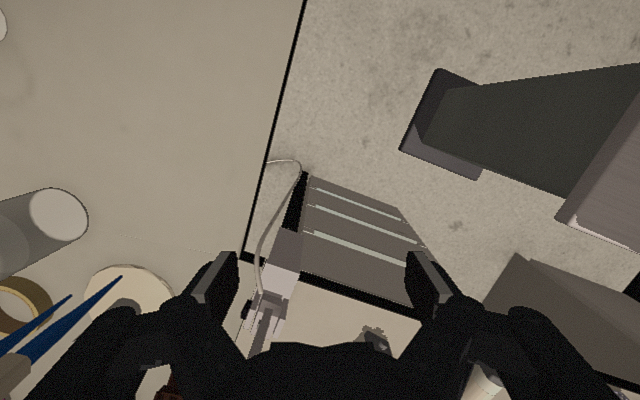

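Call:
move_arm(series=[{"tx": -0.9, "ty": 0.4, "tz": 0, "twist": 0, "claw": 1}, {"tx": -0.9, "ty": 0.4, "tz": 0, "twist": 0, "claw": 1}, {"tx": -0.9, "ty": 0.4, "tz": 0, "twist": 0, "claw": 1}, {"tx": -0.9, "ty": 0.4, "tz": 0, "twist": 0, "claw": 1}, {"tx": -0.9, "ty": 0.4, "tz": 0, "twist": 0, "claw": 1}])

```text
time: 0.7
eef_pos: [0.3045, -0.4065, 0.4045]
ee_rot: [-0.185, 0.983, 0.0, -0.0]
contact_force: [0.4, -1.0, -0.3]
grip_width: 0.0856
grip_force: 0.0
```

Call:
move_arm(series=[{"tx": -0.9, "ty": 0.4, "tz": 0, "twist": 0, "claw": 1}, {"tx": -0.9, "ty": 0.4, "tz": 0, "twist": 0, "claw": 1}, {"tx": -0.9, "ty": 0.4, "tz": 0, "twist": 0, "claw": 1}, {"tx": -0.9, "ty": 0.4, "tz": 0, "twist": 0, "claw": 1}, {"tx": 0, "ty": 0, "tz": 0, "twist": 0, "claw": 1}])

```text
time: 1.2
eef_pos: [0.3887, -0.3216, 0.4043]
ee_rot: [-0.186, 0.982, 0.0, 0.0]
contact_force: [-1.4, -0.4, 0.2]
grip_width: 0.0854
grip_force: 0.0
```

```bash
python3 - <<'E'
from h import *
im,P=grab("wrist","pics/w2.png"); np.save("w2.npy",np.array([P[1],np.tile(P[2],(3,1))]))
o=sensors.get_obs();print(o["time"],o["eef_pos"],o["joints"])
E
```

```text
1.25 [ 0.38787225 -0.32249867  0.40437543] [-3.82642021e-01  1.64928137e-01 -7.38554159e-03 -2.41468849e-04
 -1.39908271e+00 -8.13796485e-01]
```

View pics/w2.png

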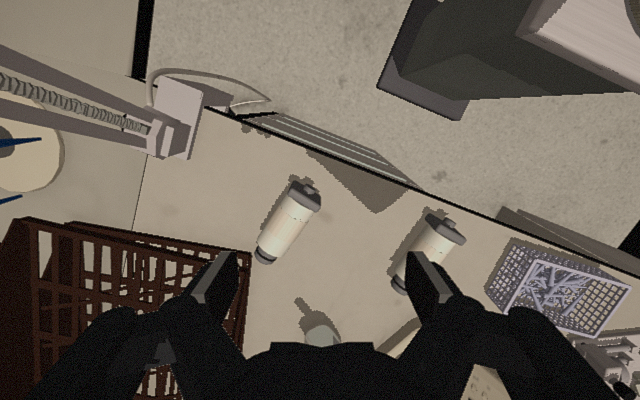

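```bash
python3 - <<'E'
from h import *
# measured wrist view
d=np.load("w2.npy"); P=(optics.camera_model("wrist"),d[0],d[1][0])
# stub end (60mm behind origin) and nose tip centre(62 ahead)
for n,(a,b) in {"A":((311,182),(264,258)),"B":((452,214),(398,290))}.items():
    p,q=unproj("wrist",*a,.022,P),unproj("wrist",*b,.022,P); L=np.linalg.norm(q-p)
    print(n,p.round(3),q.round(3),"len",L.round(3),"mid",((p+q)/2).round(3),"ang",np.degrees(np.arctan2(q[1]-p[1],q[0]-p[0])).round(1))
im=cv2.imread("pics/w2.png"); 
# crop for both
cv2.imwrite("pics/c.png",cv2.resize(im[165:305,220:480],None,fx=3,fy=3,interpolation=2))
E
```

```text
A [ 0.404 -0.33   0.022] [ 0.528 -0.352  0.022] len 0.126 mid [ 0.466 -0.341  0.022] ang -10.0
B [ 0.377 -0.143  0.022] [ 0.507 -0.158  0.022] len 0.131 mid [ 0.442 -0.151  0.022] ang -6.4
```

View pics/c.png

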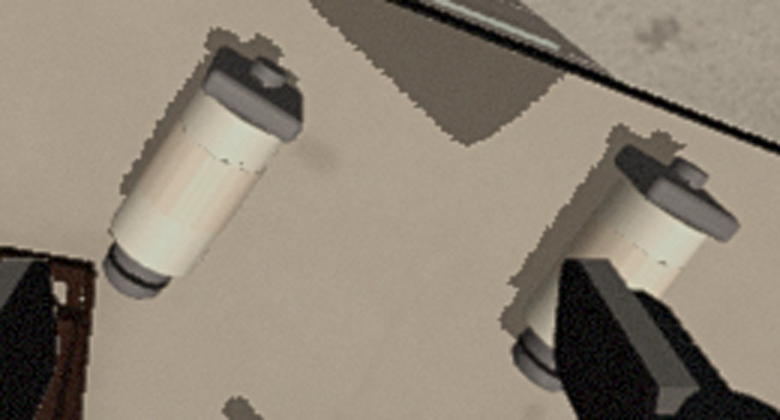

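```bash
python3 - <<'E'
from h import *
from scipy.optimize import least_squares
d=np.load("w2.npy"); P=(optics.camera_model("wrist"),d[0],d[1][0])
loc=np.array([[22,-40,44],[-22,-40,44],[22,-52,44],[-22,-52,44],[0,-60,22],[0,62,35]])/1000
for n,px,x0 in[("A",[(205,92),(293,140),(212,67),(300,117),(275,72),(140,293)],(.466,-.341,-.17)),("B",[(616,173),(722,240),(620,150),(738,219),(692,172),(538,383)],(.442,-.15,-.1))]:
    px=np.array(px)/3+[220,165]
    def f(v):
        a=v[2]; y=np.array([np.cos(a),np.sin(a)]); x=np.array([y[1],-y[0]])
        X=np.c_[v[:2]+loc[:,:1]*x+loc[:,1:2]*y,loc[:,2]]; return (proj("wrist",X,P)-px).ravel()
    r=least_squares(f,x0); print(n,r.x[:2].round(4),np.degrees(r.x[2]).round(1),r.fun.round(1))
# rack fit in side image
c=lambda u,v:(u/4+240,v/4+225)
px=np.array([c(92,444),c(458,428),c(133,57),c(253,41),c(371,36),(0,0)][:5])
def g(v):
    a=v[2]; x=np.array([np.cos(a),np.sin(a)]); y=np.array([-x[1],x[0]])
    l=np.array([[.096,.122,.012],[-.096,.122,.012],[.072,v[3],.087],[0,v[3],.087],[-.072,v[3],.087]])
    return (proj("side",np.c_[v[:2]+l[:,:1]*x+l[:,1:2]*y,l[:,2]])-px).ravel()
r=least_squares(g,(.52,.29,.45,-.1)); print(r.x,np.degrees(r.x[2]),r.fun.round(1))
E
```

```text
A [ 0.4676 -0.3373] -8.8 [-2.1 -0.2  0.4  1.2  0.3 -0.2  3.   0.8 -0.6 -3.3 -1.2  2. ]
B [ 0.4422 -0.1565] -6.5 [ 3.6  5.4 -2.8 -2.   7.8  5.1 -2.5 -2.7 -5.1 -6.3 -1.5 -0.1]
[ 0.51735623  0.29735779  0.51098918 -0.10662128] 29.27752335340346 [ 0.7  1.1 -1.2 -0.9  0.3 -1.4  0.1  0.9  0.1  0.5]
```

Call:
move_arm(series=[{"tx": -0.3, "ty": 0.93, "tz": 0, "twist": 0, "claw": 1}, {"tx": -0.3, "ty": 0.93, "tz": 0, "twist": 0, "claw": 1}, {"tx": -0.3, "ty": 0.93, "tz": 0, "twist": 0, "claw": 1}, {"tx": -0.3, "ty": 0.93, "tz": 0, "twist": 0, "claw": 0.5}, {"tx": -0.3, "ty": 0.93, "tz": 0, "twist": 0, "claw": 0.0}])

```text
time: 1.75
eef_pos: [0.3775, -0.1768, 0.4046]
ee_rot: [-0.184, 0.983, -0.0, -0.0]
contact_force: [0.4, -0.1, 0.8]
grip_width: 0.0586
grip_force: 0.0
```

Call:
move_arm(series=[{"tx": -0.3, "ty": 0.93, "tz": 0, "twist": 0, "claw": 0}, {"tx": -0.3, "ty": 0.93, "tz": 0, "twist": 0, "claw": 0}, {"tx": -0.3, "ty": 0.93, "tz": 0, "twist": 0, "claw": 0}, {"tx": -0.3, "ty": 0.93, "tz": 0, "twist": 0, "claw": 0}, {"tx": -0.3, "ty": 0.93, "tz": 0, "twist": 0, "claw": 0}])

```text
time: 2.25
eef_pos: [0.369, -0.0305, 0.4048]
ee_rot: [-0.184, 0.983, -0.0, 0.0]
contact_force: [0.5, 0.4, 0.1]
grip_width: 0.0002
grip_force: 0.0
```

Call:
move_arm(series=[{"tx": -0.3, "ty": 0.93, "tz": 0, "twist": 0, "claw": 0}, {"tx": -0.74, "ty": 0.68, "tz": -0.1, "twist": 0, "claw": 0}, {"tx": -0.74, "ty": 0.68, "tz": -0.1, "twist": 0, "claw": 0}, {"tx": -0.74, "ty": 0.68, "tz": -0.1, "twist": 0, "claw": 0}, {"tx": -0.74, "ty": 0.68, "tz": -0.1, "twist": 0, "claw": 0}])

```text
time: 2.75
eef_pos: [0.4212, 0.1071, 0.4169]
ee_rot: [-0.185, 0.983, -0.0, 0.0]
contact_force: [0.1, 0.2, 0.2]
grip_width: -0.0002
grip_force: 0.0
```

Call:
move_arm(series=[{"tx": -0.74, "ty": 0.68, "tz": -0.1, "twist": 0, "claw": 0}, {"tx": -0.74, "ty": 0.68, "tz": -0.1, "twist": 0, "claw": 0}, {"tx": -0.74, "ty": 0.68, "tz": -0.1, "twist": 0, "claw": 0}, {"tx": -0.74, "ty": 0.68, "tz": -0.1, "twist": 0, "claw": 0}, {"tx": -0.74, "ty": 0.68, "tz": -0.1, "twist": 0, "claw": 0}])

```text
time: 3.25
eef_pos: [0.4879, 0.2423, 0.4317]
ee_rot: [-0.184, 0.983, -0.0, -0.0]
contact_force: [0.4, -0.3, -0.2]
grip_width: -0.0002
grip_force: 0.0
```

Call:
move_arm(series=[{"tx": 0, "ty": 0, "tz": 0, "twist": -0.09, "claw": 0}, {"tx": 0, "ty": 0, "tz": 0, "twist": -0.09, "claw": 0}, {"tx": 0, "ty": 0, "tz": 0, "twist": -0.09, "claw": 0}, {"tx": 0, "ty": 0, "tz": 0, "twist": -0.09, "claw": 0}, {"tx": 0, "ty": 0, "tz": 0, "twist": -0.09, "claw": 0}])

```text
time: 3.75
eef_pos: [0.4875, 0.2412, 0.4315]
ee_rot: [-0.516, 0.857, -0.0, -0.0]
contact_force: [0.0, -0.2, -0.0]
grip_width: 0.0003
grip_force: 0.0
```

Call:
move_arm(series=[{"tx": 0, "ty": 0, "tz": 0, "twist": -0.09, "claw": 0}, {"tx": 0, "ty": 0, "tz": 0, "twist": -0.09, "claw": 0}, {"tx": 0, "ty": 0, "tz": 0, "twist": -0.09, "claw": 0}, {"tx": 0, "ty": 0, "tz": 0, "twist": -0.09, "claw": 0}, {"tx": 0, "ty": 0, "tz": 0, "twist": -0.09, "claw": 0}])

```text
time: 4.25
eef_pos: [0.4875, 0.2412, 0.4315]
ee_rot: [0.78, -0.625, -0.0, 0.0]
contact_force: [-0.3, -0.1, -0.7]
grip_width: 0.0001
grip_force: 0.0
```

Call:
move_arm(series=[{"tx": 0, "ty": 0, "tz": 0, "twist": -0.09, "claw": 0}, {"tx": 0, "ty": 0, "tz": 0, "twist": -0.09, "claw": 0}, {"tx": 0, "ty": 0, "tz": 0, "twist": 0, "claw": 0}, {"tx": 0, "ty": 0, "tz": 0, "twist": 0, "claw": 0}])

```text
time: 4.65
eef_pos: [0.4874, 0.2415, 0.4316]
ee_rot: [0.858, -0.513, 0.0, 0.0]
contact_force: [-0.5, -0.2, -0.3]
grip_width: 0.0004
grip_force: 0.0
```

```bash
python3 - <<'E'
from h import *
im,P=grab("wrist","pics/w3.png"); np.save("w3.npy",np.array([P[1],np.tile(P[2],(3,1))]))
o=sensors.get_obs();print(o["time"],o["eef_pos"],o["joints"],o["ee_rot"])
t=np.linspace(0,2*np.pi,200)
for r in(.15,.19):
    p=proj("side",np.c_[.68+r*np.cos(t),0+r*np.sin(t),.29+0*t]); print(r,p.min(0),p.max(0))
E
```

```text
4.7 [0.48733535 0.24160231 0.4316358 ] [ 7.48076474e-01  2.36990001e-01  1.52019906e-01  3.18622448e-05
 -1.48604836e+00 -2.54580018e-01] [ 8.58402704e-01 -5.12976399e-01 -1.58891751e-05  1.11059900e-04]
0.15 [238.79365048  90.18462625] [357.20458281 146.58164787]
0.19 [222.65828739  84.15844866] [373.10031809 156.02130793]
```

View pics/w3.png

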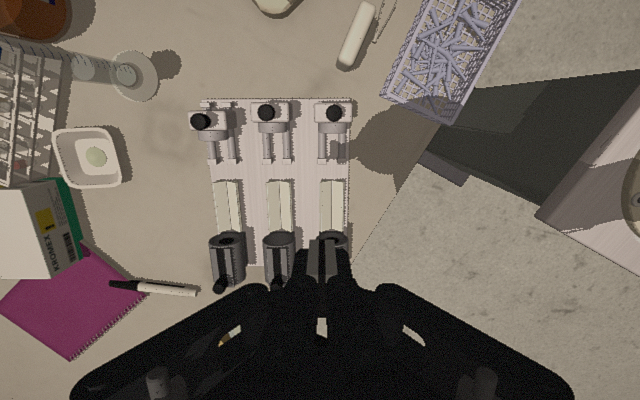

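```bash
python3 - <<'E'
from h import *
im=cv2.imread("pics/w3.png"); cv2.imwrite("pics/d.png",cv2.resize(im[92:292,185:365],None,fx=3,fy=3,interpolation=2))
E
```

```text
(no output)
```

View pics/d.png

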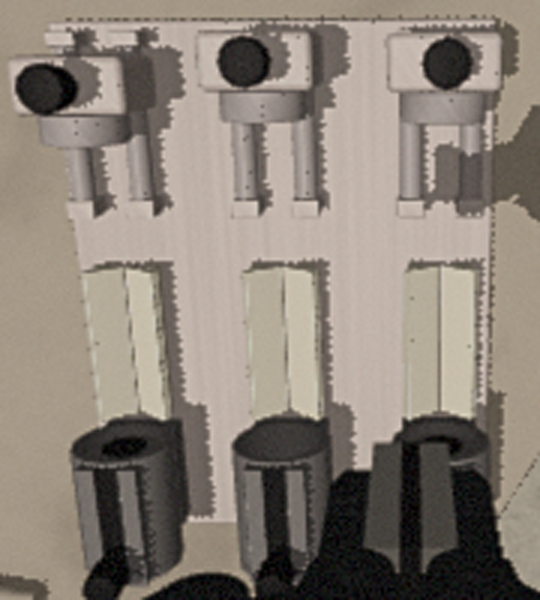

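```bash
cat > rk.py <<'E'
from h import *
from scipy.optimize import least_squares
d=np.load("w3.npy"); P=(optics.camera_model("wrist"),d[0],d[1][0])
px=np.array([(50,24),(493,18),(243,62),(447,63),(250,267),(312,264),(407,267),(476,264)])/3+[185,92]
def W(v,l):
    a=v[2]; x=np.array([np.cos(a),np.sin(a)]); y=np.array([-x[1],x[0]]); l=np.atleast_2d(l)
    return np.c_[v[:2]+l[:,:1]*x+l[:,1:2]*y,l[:,2]]
def g(v):
    k,m=v[3:]
    return (proj("wrist",W(v,[[.096,-.122,.012],[-.096,-.122,.012],[0,k,.087],[-.072,k,.087],[.015,m-.074,.03],[-.015,m-.074,.03],[-.057,m-.074,.03],[-.087,m-.074,.03]]),P)-px).ravel()
E
python3 - <<'E'
from rk import *
r=least_squares(g,(.52,.29,.5,-.1,.05)); print(r.x.round(4),np.degrees(r.x[2]),r.fun.round(1), np.degrees(np.arctan2(*[2*d for d in(0,1)])))
v=r.x;print(W(v,[[0,v[4],.046],[-.072,v[4],.046]]), v[4]-v[3])
print("tool y",d[0] if 0 else R.from_quat(sensors.get_obs()["ee_rot"]).as_matrix()[:,1])
E
```

```text
[ 0.5201  0.2982  0.5034 -0.1062  0.0549] 28.839954392627437 [-1.2  0.   1.4  0.2 -0.4  0.6  0.5 -0.6 -1.5 -0.   0.5  0.7  0.5 -0.7
  0.1  0.1] 0.0
[[0.49366768 0.34630547 0.046     ]
 [0.4305978  0.31157522 0.046     ]] 0.16108513564825017
tool y [-8.80680652e-01 -4.73710404e-01  2.06969780e-04]
```

```bash
cat > go.py <<'E'
from h import *
V=(.5201,.2982,.5034); M=.0549
def rw(x,y):
    a=V[2]; return np.array([V[0]+x*np.cos(a)-y*np.sin(a),V[1]+x*np.sin(a)+y*np.cos(a)])
def wr(p):
    a=V[2]; d=np.asarray(p)[:2]-V[:2]; return np.array([d[0]*np.cos(a)+d[1]*np.sin(a),-d[0]*np.sin(a)+d[1]*np.cos(a)])
def yaw():
    y=R.from_quat(sensors.get_obs()["ee_rot"]).as_matrix()[:,1]; return np.degrees(np.arctan2(y[1],y[0]))%360
def steps(path,start=None):
    "path: list of world xyz; prints the tool shift of each leg in shares of 0.03"
    o=sensors.get_obs(); Rm=R.from_quat(o["ee_rot"]).as_matrix(); p=o["eef_pos"] if start is None else np.array(start)
    print("t",o["time"],"at",p.round(4),"rack",wr(p).round(4),"yaw",yaw().round(1),"j",o["joints"].round(2))
    for q in path:
        print(np.round(q,3),"shift",((Rm.T@(np.array(q)-p))/.03).round(2)); p=np.array(q)
E
python3 - <<'E'
from go import *
steps([[*rw(0,.132),.41],[*rw(0,.132),.253],[*rw(0,.071),.253],[*rw(-.072,.132),.253]])
E
```

```text
t 4.7 at [0.4873 0.2416 0.4316] rack [-0.056  -0.0338] yaw 208.3 j [ 0.75  0.24  0.15  0.   -1.49 -0.25]
[0.456 0.414 0.41 ] shift [-5.54 -1.81  0.72]
[0.456 0.414 0.253] shift [-0.   -0.    5.23]
[0.486 0.36  0.253] shift [ 2.03 -0.02  0.  ]
[0.393 0.379 0.253] shift [-2.01  2.42  0.  ]
```

Call:
move_arm(series=[{"tx": -0.92, "ty": -0.3, "tz": 0.12, "twist": -0.006, "claw": 0}, {"tx": -0.92, "ty": -0.3, "tz": 0.12, "twist": 0, "claw": 0}, {"tx": -0.92, "ty": -0.3, "tz": 0.12, "twist": 0, "claw": 0}, {"tx": -0.92, "ty": -0.3, "tz": 0.12, "twist": 0, "claw": 0}, {"tx": -0.92, "ty": -0.3, "tz": 0.12, "twist": 0, "claw": 0}])

```text
time: 5.2
eef_pos: [0.4596, 0.3855, 0.4135]
ee_rot: [0.861, -0.508, 0.0, 0.0]
contact_force: [0.4, -1.2, -0.3]
grip_width: 0.0
grip_force: 0.0
```

Call:
move_arm(series=[{"tx": -0.92, "ty": -0.3, "tz": 0.12, "twist": 0, "claw": 0}, {"tx": 0, "ty": 0, "tz": 0.9, "twist": 0, "claw": 0}, {"tx": 0, "ty": 0, "tz": 0.9, "twist": 0, "claw": 0}, {"tx": 0, "ty": 0, "tz": 0.9, "twist": 0, "claw": 0}, {"tx": 0, "ty": 0, "tz": 0.9, "twist": 0, "claw": 0}])

```text
time: 5.7
eef_pos: [0.4543, 0.413, 0.301]
ee_rot: [0.861, -0.508, 0.0, -0.0]
contact_force: [1.0, -0.4, 0.3]
grip_width: -0.0001
grip_force: 0.0
```

Call:
move_arm(series=[{"tx": 0, "ty": 0, "tz": 0.9, "twist": 0, "claw": 0}, {"tx": 0, "ty": 0, "tz": 0.7, "twist": 0, "claw": 0}, {"tx": 0, "ty": 0, "tz": 0, "twist": 0, "claw": 0}, {"tx": 0.2, "ty": 0, "tz": 0, "twist": 0, "claw": 0}, {"tx": 0.2, "ty": 0, "tz": 0, "twist": 0, "claw": 0}])

```text
time: 6.2
eef_pos: [0.4606, 0.4027, 0.2557]
ee_rot: [0.862, -0.507, 0.0, -0.001]
contact_force: [-1.0, 0.8, -0.2]
grip_width: 0.0006
grip_force: 0.6
```

Call:
move_arm(series=[{"tx": 0.2, "ty": 0, "tz": 0, "twist": 0, "claw": 0}, {"tx": 0.2, "ty": 0, "tz": 0, "twist": 0, "claw": 0}, {"tx": 0.2, "ty": 0, "tz": 0, "twist": 0, "claw": 0}])

```text
time: 6.5
eef_pos: [0.4693, 0.3866, 0.2551]
ee_rot: [0.862, -0.507, 0.0, -0.001]
contact_force: [0.1, 0.5, 1.1]
grip_width: 0.0004
grip_force: 0.9
```

Call:
move_arm(series=[{"tx": 0.2, "ty": 0, "tz": 0, "twist": 0, "claw": 0}, {"tx": 0.2, "ty": 0, "tz": 0, "twist": 0, "claw": 0}, {"tx": 0.2, "ty": 0, "tz": 0, "twist": 0, "claw": 0}])

```text
time: 6.8
eef_pos: [0.4779, 0.3708, 0.2543]
ee_rot: [0.862, -0.507, 0.0, -0.0]
contact_force: [-0.2, 2.1, 1.9]
grip_width: -0.0001
grip_force: 1.1
```

Call:
move_arm(series=[{"tx": 0.2, "ty": 0, "tz": 0, "twist": 0, "claw": 0}, {"tx": 0.15, "ty": 0, "tz": 0, "twist": 0, "claw": 0}])

```text
time: 7.0
eef_pos: [0.4829, 0.3616, 0.2542]
ee_rot: [0.862, -0.507, -0.0, -0.0]
contact_force: [-4.3, 6.5, 4.2]
grip_width: -0.0004
grip_force: 4.6
```

Call:
move_arm(series=[{"tx": 0.1, "ty": 0, "tz": 0, "twist": 0, "claw": 0}])

```text
time: 7.1
eef_pos: [0.4835, 0.3605, 0.2543]
ee_rot: [0.862, -0.507, -0.002, -0.002]
contact_force: [-9.5, 12.3, 3.9]
grip_width: -0.0001
grip_force: 7.8
```

Call:
move_arm(series=[{"tx": 0.05, "ty": 0, "tz": 0, "twist": 0, "claw": 0}, {"tx": 0, "ty": 0, "tz": 0, "twist": 0, "claw": 0}])

```text
time: 7.3
eef_pos: [0.4836, 0.3603, 0.2543]
ee_rot: [0.862, -0.507, -0.002, -0.002]
contact_force: [-8.4, 11.3, 2.5]
grip_width: -0.0001
grip_force: 7.1
```

```bash
python3 - <<'E'
from go import *
o=sensors.get_obs();print(o["contact_force"])
steps([])
E
```

```text
[-8.37921345 11.25933252  2.52727534]
t 7.3 at [0.4836 0.3603 0.2543] rack [-0.0021  0.072 ] yaw 209.1 j [ 0.9   0.44 -0.01 -0.01 -1.11 -0.39]
```

Call:
move_arm(series=[{"tx": -0.4, "ty": 0, "tz": 0, "twist": 0, "claw": 0}, {"tx": -0.6, "ty": 0, "tz": 0, "twist": 0, "claw": 0}, {"tx": -0.7, "ty": 0, "tz": 0, "twist": 0, "claw": 0}, {"tx": -0.5, "ty": 0.4, "tz": 0, "twist": 0, "claw": 0}, {"tx": 0, "ty": 0.9, "tz": 0, "twist": 0, "claw": 0}])

```text
time: 7.8
eef_pos: [0.4181, 0.3985, 0.2529]
ee_rot: [0.862, -0.507, 0.0, 0.001]
contact_force: [0.2, 0.9, 0.1]
grip_width: -0.0001
grip_force: 0.0
```

Call:
move_arm(series=[{"tx": 0, "ty": 0.9, "tz": 0, "twist": 0, "claw": 0}, {"tx": 0, "ty": 0.1, "tz": 0, "twist": 0, "claw": 0}, {"tx": 0.2, "ty": 0, "tz": 0, "twist": 0, "claw": 0}, {"tx": 0.2, "ty": 0, "tz": 0, "twist": 0, "claw": 0}, {"tx": 0.2, "ty": 0, "tz": 0, "twist": 0, "claw": 0}])

```text
time: 8.3
eef_pos: [0.4019, 0.3664, 0.2539]
ee_rot: [0.862, -0.507, -0.0, 0.0]
contact_force: [-1.4, 1.1, 1.0]
grip_width: -0.0003
grip_force: 0.9
```

Call:
move_arm(series=[{"tx": 0.2, "ty": 0, "tz": 0, "twist": 0, "claw": 0}, {"tx": 0.2, "ty": 0, "tz": 0, "twist": 0, "claw": 0}, {"tx": 0.2, "ty": 0, "tz": 0, "twist": 0, "claw": 0}, {"tx": 0.2, "ty": 0, "tz": 0, "twist": 0, "claw": 0}, {"tx": 0.2, "ty": 0, "tz": 0, "twist": 0, "claw": 0}])

```text
time: 8.8
eef_pos: [0.4161, 0.3399, 0.254]
ee_rot: [0.862, -0.507, -0.0, -0.0]
contact_force: [-1.1, 2.8, -0.3]
grip_width: -0.0003
grip_force: 1.2
```

```bash
python3 - <<'E'
from go import *
o=sensors.get_obs();print(o["contact_force"])
steps([])
E
```

```text
[-1.12320518  2.75574023 -0.27850621]
t 8.8 at [0.4161 0.3399 0.254 ] rack [-0.071   0.0867] yaw 209.0 j [ 0.98  0.33 -0.19 -0.   -1.05 -0.47]
```

Call:
move_arm(series=[{"tx": 0.2, "ty": 0, "tz": 0, "twist": 0, "claw": 0}, {"tx": 0.2, "ty": 0, "tz": 0, "twist": 0, "claw": 0}, {"tx": 0.1, "ty": 0, "tz": 0, "twist": 0, "claw": 0}])

```text
time: 9.1
eef_pos: [0.4228, 0.3277, 0.2541]
ee_rot: [0.862, -0.508, -0.001, -0.001]
contact_force: [-9.0, 12.3, 1.0]
grip_width: -0.0002
grip_force: 7.5
```

Call:
move_arm(series=[{"tx": 0.1, "ty": 0, "tz": 0, "twist": 0, "claw": 0}, {"tx": 0, "ty": 0, "tz": 0, "twist": 0, "claw": 0}])

```text
time: 9.3
eef_pos: [0.4232, 0.3268, 0.2542]
ee_rot: [0.862, -0.508, -0.003, -0.003]
contact_force: [-10.8, 13.8, 0.5]
grip_width: 0.0
grip_force: 8.9
```

```bash
python3 - <<'E'
from go import *
o=sensors.get_obs();print(o["contact_force"])
steps([[*rw(-.07,.13),.254],[*rw(-.07,.13),.35],[*rw(-.02,-.04),.43]])
E
```

```text
[-10.81336915  13.8314126    0.54333484]
t 9.3 at [0.4232 0.3268 0.2542] rack [-0.0711  0.0718] yaw 209.0 j [ 0.95  0.32 -0.2  -0.01 -1.05 -0.44]
[0.396 0.378 0.254] shift [-1.94 -0.04  0.02]
[0.396 0.378 0.35 ] shift [-0.03 -0.01 -3.2 ]
[0.522 0.254 0.43 ] shift [ 5.65 -1.66 -2.71]
```

Call:
move_arm(series=[{"tx": -0.4, "ty": 0, "tz": 0, "twist": 0, "claw": 0}, {"tx": -0.6, "ty": 0, "tz": 0, "twist": 0, "claw": 0}, {"tx": -0.94, "ty": 0, "tz": 0, "twist": 0, "claw": 0}, {"tx": 0, "ty": 0, "tz": -1, "twist": 0, "claw": 0}, {"tx": 0, "ty": 0, "tz": -1, "twist": 0, "claw": 0}])

```text
time: 9.8
eef_pos: [0.396, 0.3753, 0.3141]
ee_rot: [0.862, -0.507, 0.001, 0.002]
contact_force: [0.6, 0.1, 0.1]
grip_width: -0.0001
grip_force: 0.0
```

Call:
move_arm(series=[{"tx": 0, "ty": 0, "tz": -1, "twist": 0, "claw": 0}, {"tx": 0.94, "ty": -0.28, "tz": -0.5, "twist": 0, "claw": 0}, {"tx": 0.94, "ty": -0.28, "tz": -0.5, "twist": 0, "claw": 0}, {"tx": 0.94, "ty": -0.28, "tz": -0.5, "twist": 0, "claw": 0}, {"tx": 0.94, "ty": -0.28, "tz": -0.5, "twist": 0, "claw": 0}])

```text
time: 10.3
eef_pos: [0.4812, 0.2916, 0.4048]
ee_rot: [0.862, -0.507, 0.001, 0.001]
contact_force: [-0.4, 0.3, 0.2]
grip_width: -0.0
grip_force: 0.0
```

Call:
move_arm(series=[{"tx": 0.94, "ty": -0.28, "tz": -0.5, "twist": 0, "claw": 0}, {"tx": 0.94, "ty": -0.28, "tz": -0.5, "twist": 0, "claw": 0}, {"tx": 0, "ty": 0, "tz": 0, "twist": 0, "claw": 0}])

```text
time: 10.6
eef_pos: [0.5247, 0.2491, 0.4361]
ee_rot: [0.861, -0.509, 0.002, -0.001]
contact_force: [0.3, 0.9, 0.2]
grip_width: 0.0002
grip_force: 0.0
```

```bash
python3 - <<'E'
from go import *
steps([])
im,P=grab("wrist","pics/w4.png"); np.save("w4.npy",np.array([P[1],np.tile(P[2],(3,1))]))
s,_=grab("side","pics/s4.png")
def sc(a,f): return cv2.resize(a,None,fx=f,fy=f,interpolation=2)
a=sc(im[60:300,150:400],1.75); b=sc(s[130:330,240:440],2.1)
c=np.zeros((max(a.shape[0],b.shape[0]),a.shape[1]+b.shape[1],3),np.uint8); c[:b.shape[0],a.shape[1]:]=b; c[:a.shape[0],:a.shape[1]]=a[:,:]
print(c.shape,a.shape); cv2.imwrite("pics/e.png",c[:600,:800])
E
```

```text
t 10.6 at [0.5247 0.2491 0.4361] rack [-0.0197 -0.0452] yaw 208.8 j [ 0.71  0.31  0.26  0.   -1.52 -0.21]
(420, 858, 3) (420, 438, 3)
```

View pics/e.png

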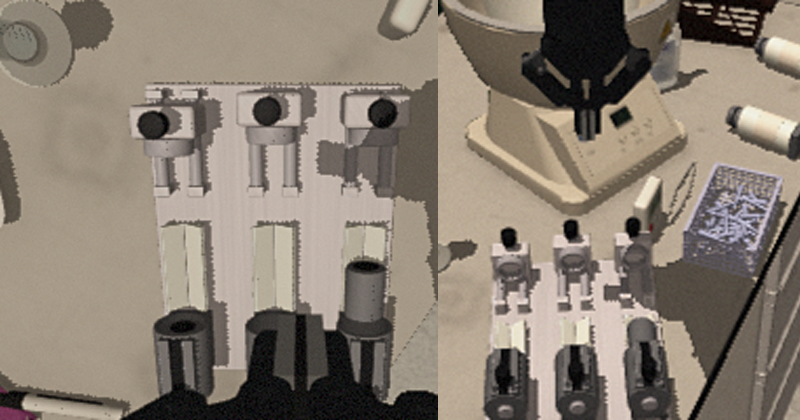

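```bash
python3 - <<'E'
from go import *
d=np.load("w3.npy"); P=(optics.camera_model("wrist"),d[0],d[1][0])
print([unproj("wrist",u,v,.046,P).round(3) for u,v in[(380,97),(455,122),(521,0)]])
# side: e.png b scale 2.1 offset
print([unproj("side",240+(u-438)/2.1,130+v/2.1,.046).round(3) for u,v in[(685,240),(757,262),(782,175),(715,165)]])
steps([[*rw(-.072,.029),.30],[*rw(-.072,.029),.20]])
E
```

```text
[array([0.468, 0.13 , 0.046]), array([0.374, 0.112, 0.046]), array([ 0.387, -0.023,  0.046])]
[array([0.454, 0.135, 0.046]), array([0.364, 0.135, 0.046]), array([ 0.386, -0.029,  0.046]), array([ 0.471, -0.012,  0.046])]
t 10.7 at [0.5228 0.2512 0.4338] rack [-0.0204 -0.0425] yaw 208.9 j [ 0.72  0.31  0.26  0.   -1.52 -0.21]
[0.443 0.289 0.3  ] shift [-2.39  1.71  4.46]
[0.443 0.289 0.2  ] shift [-0.   -0.    3.33]
```

Call:
move_arm(series=[{"tx": -0.48, "ty": 0.34, "tz": 0.89, "twist": 0, "claw": 0.6}, {"tx": -0.48, "ty": 0.34, "tz": 0.89, "twist": 0, "claw": 0.6}, {"tx": -0.48, "ty": 0.34, "tz": 0.89, "twist": 0, "claw": 0.6}, {"tx": -0.48, "ty": 0.34, "tz": 0.89, "twist": 0, "claw": 0.6}, {"tx": -0.48, "ty": 0.34, "tz": 0.89, "twist": 0, "claw": 0.6}])

```text
time: 11.2
eef_pos: [0.4412, 0.2904, 0.299]
ee_rot: [0.862, -0.507, -0.0, 0.001]
contact_force: [0.1, -0.3, -0.3]
grip_width: 0.0509
grip_force: 0.0
```

Call:
move_arm(series=[{"tx": 0, "ty": 0, "tz": 0.9, "twist": 0, "claw": 0.6}, {"tx": 0, "ty": 0, "tz": 0.9, "twist": 0, "claw": 0.6}, {"tx": 0, "ty": 0, "tz": 0.9, "twist": 0, "claw": 0.6}, {"tx": 0, "ty": 0, "tz": 0.63, "twist": 0, "claw": 0.6}, {"tx": 0, "ty": 0, "tz": 0, "twist": 0, "claw": 0.6}])

```text
time: 11.7
eef_pos: [0.4411, 0.2894, 0.1976]
ee_rot: [0.862, -0.507, -0.001, 0.004]
contact_force: [-0.8, -0.7, -0.4]
grip_width: 0.0512
grip_force: 0.0
```

```bash
python3 - <<'E'
from go import *
o=sensors.get_obs();print(o["contact_force"],o["grip_width"])
steps([])
E
```

```text
[-0.80605394 -0.66165436 -0.41708553] 0.051214791814705764
t 11.7 at [0.4411 0.2894 0.1976] rack [-0.0735  0.0304] yaw 209.1 j [ 0.88  0.37 -0.29 -0.   -0.92 -0.37]
```

Call:
move_arm(series=[{"tx": 0, "ty": -0.05, "tz": -0.05, "twist": 0, "claw": 0.1}, {"tx": 0, "ty": 0, "tz": 0, "twist": 0, "claw": 0.1}, {"tx": 0, "ty": 0, "tz": 0, "twist": 0, "claw": 0.1}, {"tx": 0, "ty": 0, "tz": 0, "twist": 0, "claw": 0.1}, {"tx": 0, "ty": 0, "tz": 0, "twist": 0, "claw": 0.1}])

```text
time: 12.2
eef_pos: [0.4446, 0.2914, 0.2036]
ee_rot: [0.862, -0.507, 0.0, -0.002]
contact_force: [-1.0, 1.8, 5.4]
grip_width: 0.0299
grip_force: 59.9
```

Call:
move_arm(series=[{"tx": 0, "ty": 0, "tz": -0.3, "twist": 0, "claw": 0.1}, {"tx": 0, "ty": 0, "tz": -0.8, "twist": 0, "claw": 0.1}, {"tx": 0, "ty": 0, "tz": -1, "twist": 0, "claw": 0.1}, {"tx": 0, "ty": 0, "tz": -1, "twist": 0, "claw": 0.1}, {"tx": 0, "ty": 0, "tz": -0.5, "twist": 0, "claw": 0.1}])

```text
time: 12.7
eef_pos: [0.4445, 0.2908, 0.3134]
ee_rot: [0.862, -0.507, 0.001, -0.002]
contact_force: [-0.3, 0.2, -0.2]
grip_width: 0.03
grip_force: 59.6
```

```bash
python3 - <<'E'
from go import *
o=sensors.get_obs();print(o["contact_force"],o["grip_width"])
steps([[.424,.05,.30],[.424,.05,.205]])
E
```

```text
[-0.32252174  0.23272686 -0.16299111] 0.029988336996600626
t 12.7 at [0.4445 0.2908 0.3134] rack [-0.0698  0.03  ] yaw 209.0 j [ 0.87  0.26 -0.12  0.   -1.19 -0.37]
[0.424 0.05  0.3  ] shift [6.69 4.5  0.43]
[0.424 0.05  0.205] shift [0.   0.01 3.17]
```

Call:
move_arm(series=[{"tx": 0.67, "ty": 0.45, "tz": 0.04, "twist": 0, "claw": 0.1}, {"tx": 0.67, "ty": 0.45, "tz": 0.04, "twist": 0, "claw": 0.1}, {"tx": 0.67, "ty": 0.45, "tz": 0.04, "twist": 0, "claw": 0.1}, {"tx": 0.67, "ty": 0.45, "tz": 0.04, "twist": 0, "claw": 0.1}, {"tx": 0.67, "ty": 0.45, "tz": 0.04, "twist": 0, "claw": 0.1}])

```text
time: 13.2
eef_pos: [0.4335, 0.169, 0.3044]
ee_rot: [0.862, -0.507, -0.0, 0.0]
contact_force: [-0.2, 0.4, -0.6]
grip_width: 0.0296
grip_force: 59.6
```

Call:
move_arm(series=[{"tx": 0.67, "ty": 0.45, "tz": 0.04, "twist": 0, "claw": 0.1}, {"tx": 0.67, "ty": 0.45, "tz": 0.04, "twist": 0, "claw": 0.1}, {"tx": 0.67, "ty": 0.45, "tz": 0.04, "twist": 0, "claw": 0.1}, {"tx": 0.67, "ty": 0.45, "tz": 0.04, "twist": 0, "claw": 0.1}, {"tx": 0.67, "ty": 0.45, "tz": 0.04, "twist": 0, "claw": 0.1}])

```text
time: 13.7
eef_pos: [0.4232, 0.0484, 0.2984]
ee_rot: [0.862, -0.507, -0.0, 0.0]
contact_force: [0.2, 0.1, 0.3]
grip_width: 0.0297
grip_force: 59.6
```

Call:
move_arm(series=[{"tx": 0, "ty": 0, "tz": 0.9, "twist": 0, "claw": 0.1}, {"tx": 0, "ty": 0, "tz": 0.9, "twist": 0, "claw": 0.1}, {"tx": 0, "ty": 0, "tz": 0.9, "twist": 0, "claw": 0.1}, {"tx": 0, "ty": 0, "tz": 0.4, "twist": 0, "claw": 0.1}, {"tx": 0, "ty": 0, "tz": 0, "twist": 0, "claw": 0.1}])

```text
time: 14.2
eef_pos: [0.4228, 0.049, 0.2038]
ee_rot: [0.862, -0.508, -0.001, 0.002]
contact_force: [0.1, 0.3, -0.1]
grip_width: 0.0305
grip_force: 41.7
```

```bash
python3 - <<'E'
from go import *
o=sensors.get_obs();print(o["contact_force"],o["grip_width"])
steps([])
E
```

```text
[ 0.05920711  0.2833058  -0.05324782] 0.030548987661602384
t 14.2 at [0.4228 0.049  0.2038] rack [-0.2055 -0.1713] yaw 209.0 j [ 0.49  0.19 -0.54 -0.   -0.85  0.02]
```

Call:
move_arm(series=[{"tx": 0, "ty": 0, "tz": 0, "twist": 0, "claw": 0.5}, {"tx": 0, "ty": 0, "tz": 0, "twist": 0, "claw": 0.5}, {"tx": 0, "ty": 0, "tz": -0.7, "twist": 0, "claw": 0.5}, {"tx": 0, "ty": 0, "tz": -1, "twist": 0, "claw": 0.5}, {"tx": 0, "ty": 0, "tz": -1, "twist": 0, "claw": 0.5}])

```text
time: 14.7
eef_pos: [0.4237, 0.0495, 0.2882]
ee_rot: [0.862, -0.507, 0.0, -0.0]
contact_force: [0.9, 1.0, 0.1]
grip_width: 0.0427
grip_force: 0.0
```

Call:
move_arm(series=[{"tx": 0, "ty": 0, "tz": -0.6, "twist": 0.095, "claw": 0.5}, {"tx": 0, "ty": 0, "tz": -0.6, "twist": 0.095, "claw": 0.5}, {"tx": 0, "ty": 0, "tz": -0.6, "twist": 0.095, "claw": 0.5}, {"tx": 0, "ty": 0, "tz": -0.6, "twist": 0.095, "claw": 0}, {"tx": 0, "ty": 0, "tz": -0.6, "twist": 0.095, "claw": 0}])

```text
time: 15.2
eef_pos: [0.4235, 0.0494, 0.3781]
ee_rot: [-0.615, 0.788, -0.0, 0.001]
contact_force: [0.5, 0.3, -0.4]
grip_width: 0.0144
grip_force: 0.0
```

Call:
move_arm(series=[{"tx": 0, "ty": 0, "tz": 0, "twist": 0.095, "claw": 0}, {"tx": 0, "ty": 0, "tz": 0, "twist": 0.095, "claw": 0}, {"tx": 0, "ty": 0, "tz": 0, "twist": 0.095, "claw": 0}, {"tx": 0, "ty": 0, "tz": 0, "twist": 0.095, "claw": 0}, {"tx": 0, "ty": 0, "tz": 0, "twist": 0.095, "claw": 0}])

```text
time: 15.7
eef_pos: [0.4236, 0.0495, 0.3774]
ee_rot: [-0.286, 0.958, 0.0, 0.001]
contact_force: [-0.1, 0.0, -0.4]
grip_width: 0.0002
grip_force: 0.0
```

Call:
move_arm(series=[{"tx": 0, "ty": 0, "tz": 0, "twist": 0.095, "claw": 0}, {"tx": 0, "ty": 0, "tz": 0, "twist": 0.095, "claw": 0}, {"tx": 0, "ty": 0, "tz": 0, "twist": 0.095, "claw": 0}, {"tx": 0, "ty": 0, "tz": 0, "twist": 0.095, "claw": 0}, {"tx": 0, "ty": 0, "tz": 0, "twist": 0.095, "claw": 0}])

```text
time: 16.2
eef_pos: [0.4236, 0.0495, 0.3773]
ee_rot: [0.083, 0.997, 0.001, 0.001]
contact_force: [0.7, -0.5, 0.1]
grip_width: 0.0001
grip_force: 0.0
```

Call:
move_arm(series=[{"tx": -0.18, "ty": -0.9, "tz": 0, "twist": 0, "claw": 0}, {"tx": -0.18, "ty": -0.9, "tz": 0, "twist": 0, "claw": 0}, {"tx": -0.18, "ty": -0.9, "tz": 0, "twist": 0, "claw": 0}, {"tx": -0.18, "ty": -0.9, "tz": 0, "twist": 0, "claw": 0}, {"tx": -0.18, "ty": -0.9, "tz": 0, "twist": 0, "claw": 0}])

```text
time: 16.7
eef_pos: [0.4285, -0.0891, 0.3775]
ee_rot: [0.08, 0.997, 0.0, 0.001]
contact_force: [0.5, 0.5, 0.3]
grip_width: -0.0002
grip_force: 0.0
```

Call:
move_arm(series=[{"tx": -0.18, "ty": -0.9, "tz": 0, "twist": 0, "claw": 0}, {"tx": -0.18, "ty": -0.9, "tz": 0, "twist": 0, "claw": 0}, {"tx": -0.18, "ty": -0.9, "tz": 0, "twist": 0, "claw": 0}, {"tx": -0.18, "ty": -0.9, "tz": 0, "twist": 0, "claw": 0}, {"tx": 0, "ty": 0, "tz": 0, "twist": 0, "claw": 0}])

```text
time: 17.2
eef_pos: [0.4327, -0.2003, 0.3771]
ee_rot: [0.082, 0.997, -0.0, 0.001]
contact_force: [-0.3, 0.1, -0.4]
grip_width: 0.0002
grip_force: 0.0
```

```bash
python3 - <<'E'
from go import *
steps([])
im,P=grab("wrist","pics/w5.png"); np.save("w5.npy",np.array([P[1],np.tile(P[2],(3,1))]))
# predicted
for c,a in[((.4676,-.3373),-8.8),((.4422,-.1565),-6.5)]:
    y=np.array([np.cos(np.radians(a)),np.sin(np.radians(a))]); print(proj("wrist",[[*(np.array(c)+t*y),.022] for t in(-.06,0,.062)],P).round(0).tolist())
s,_=grab("side","pics/s5.png")
c=np.zeros((400,800,3),np.uint8); c[:,:500]=im[:, 70:570]
c[:330,500:]=cv2.resize(s[130:240,340:440],None,fx=3,fy=3,interpolation=2)
cv2.imwrite("pics/f.png",c)
E
```

```text
t 17.2 at [ 0.4327 -0.2003  0.3771] rack [-0.317  -0.3945] yaw 80.6 j [-0.1   0.12 -0.13  0.   -1.32 -1.63]
[[210.0, 175.0], [216.0, 224.0], [222.0, 268.0]]
[[361.0, 127.0], [361.0, 180.0], [362.0, 229.0]]
```

View pics/f.png

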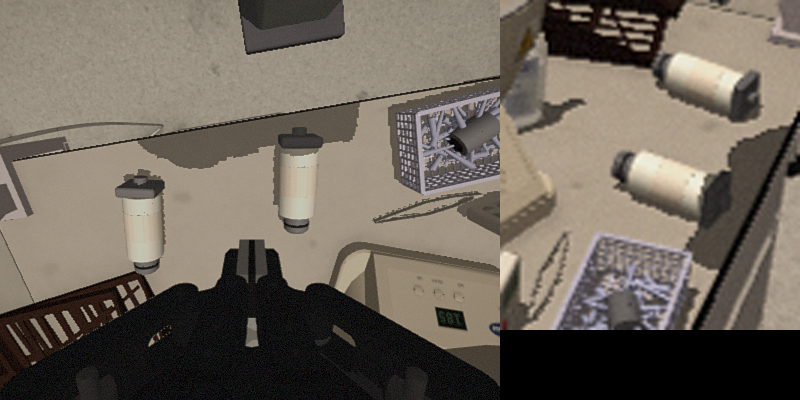

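```bash
python3 - <<'E'
from go import *
im=cv2.imread("pics/w5.png"); d=np.load("w5.npy"); P=(optics.camera_model("wrist"),d[0],d[1][0])
from scipy.optimize import least_squares
g=im.min(2)
for n,(x0,x1,y0,y1) in {"A":(185,245,170,285),"B":(335,400,120,245)}.items():
    L=[];Rr=[]
    sub=g[y0:y1,x0:x1]; print(n,np.percentile(sub,[5,50,90,98]))
    m=(sub>150).astype(np.uint8); k,lab,st,c=cv2.connectedComponentsWithStats(m); i=1+np.argmax(st[1:,4]); b=lab==i
    rows=np.where(b.sum(1)>20)[0]; print("rows",rows.min()+y0,rows.max()+y0,st[i])
    for r in rows[3:-8:8]:
        c=np.where(b[r])[0]; L.append((c[0]-.5+x0,r+y0)); Rr.append((c[-1]+.5+x0,r+y0)); print(r+y0,c[0]+x0,c[-1]+x0)
E
```

```text
A [ 36. 131. 169. 178.]
rows 200 260 [  10   29   31   63 1538]
203 196 221
211 196 223
220 198 221
228 199 222
236 199 222
244 199 224
252 199 225
B [ 52. 132. 168. 179.]
rows 156 217 [  21   33   31   66 1562]
159 360 386
168 361 383
176 361 383
184 361 382
192 361 382
200 358 383
208 357 382
```

```bash
python3 - <<'E'
from go import *
from scipy.optimize import least_squares
d=np.load("w5.npy"); P=(optics.camera_model("wrist"),d[0],d[1][0])
im=cv2.imread("pics/w5.png")
# local edges: horizontal gradient extremes per row
g=cv2.GaussianBlur(cv2.cvtColor(im,6),(3,3),0).astype(int)
for n,c,rows in(("A",214,range(206,258,7)),("B",368,range(155,215,7))):
    for r in rows: print(n,r,"L",g[r,c-26:c-10].tolist(),"R",g[r,c+10:c+27].tolist()) if r in(list(rows)[1],list(rows)[5]) else 0
loc=np.array([[0,-60,22],[0,20,44],[0,-20,44],[0,40,44],[0,62,37]])/1000
wt=np.array([[1,1],[1,0],[1,0],[0,1],[1,1]])
for n,px in(("A",[(210,180),(214,245),(214,213),(0,262),(217,272)]),("B",[(369,131),(367,200),(368,165),(0,219),(367.5,233)])):
    px=np.array(px)
    def f(v):
        y=np.array([np.cos(v[2]),np.sin(v[2])]); x=np.array([y[1],-y[0]])
        X=np.c_[v[:2]+loc[:,:1]*x+loc[:,1:2]*y,loc[:,2]]; return ((proj("wrist",X,P)-px)*wt).ravel()
    r=least_squares(f,(.45,-.2,-.1)); print(n,r.x[:2].round(4),np.degrees(r.x[2]).round(1),r.fun.round(1))
E
```

```text
A 213 L [151, 151, 151, 151, 147, 143, 147, 157, 165, 171, 177, 183, 186, 188, 189, 191] R [157, 155, 150, 140, 130, 123, 114, 98, 88, 104, 134, 151, 154, 154, 153, 153, 153]
A 241 L [150, 150, 151, 150, 150, 151, 150, 147, 149, 159, 168, 174, 179, 182, 183, 184] R [169, 165, 160, 155, 148, 141, 130, 117, 102, 89, 89, 112, 142, 154, 153, 152, 152]
B 162 L [156, 139, 106, 88, 88, 88, 86, 89, 99, 113, 123, 132, 140, 148, 155, 159] R [193, 192, 191, 189, 187, 185, 182, 175, 166, 157, 153, 152, 153, 153, 153, 154, 153]
B 190 L [142, 114, 92, 88, 89, 87, 87, 96, 111, 125, 135, 141, 146, 153, 159, 164] R [187, 187, 184, 181, 177, 172, 165, 155, 150, 151, 153, 152, 152, 152, 152, 153, 153]
A [ 0.4692 -0.335 ] -10.2 [ 3.2 -3.7 -0.6  0.  -4.2  0.   0.   0.8  1.9  3.6]
B [ 0.4445 -0.1513] -8.4 [-1.5 -3.1  1.2  0.   1.5  0.   0.   1.3 -1.3  2.4]
```

```bash
python3 - <<'E'
from go import *
steps([[.4445,-.1513,.26],[.4445,-.1513,.18]])
E
```

```text
t 17.3 at [ 0.4326 -0.1985  0.3769] rack [-0.3162 -0.3929] yaw 80.7 j [-0.1   0.12 -0.13 -0.   -1.32 -1.63]
[ 0.444 -0.151  0.26 ] shift [-0.13  1.61  3.9 ]
[ 0.444 -0.151  0.18 ] shift [ 0.   -0.    2.67]
```

Call:
move_arm(series=[{"tx": -0.03, "ty": 0.4, "tz": 0.97, "twist": -0.01, "claw": 0.85}, {"tx": -0.03, "ty": 0.4, "tz": 0.97, "twist": 0, "claw": 0.85}, {"tx": -0.03, "ty": 0.4, "tz": 0.97, "twist": 0, "claw": 0.85}, {"tx": -0.03, "ty": 0.4, "tz": 0.97, "twist": 0, "claw": 0.85}, {"tx": 0, "ty": 0, "tz": 0.9, "twist": 0, "claw": 0.85}])

```text
time: 17.8
eef_pos: [0.4437, -0.1493, 0.2324]
ee_rot: [0.071, 0.997, 0.0, 0.001]
contact_force: [1.1, -0.1, 0.5]
grip_width: 0.072
grip_force: 0.0
```

Call:
move_arm(series=[{"tx": 0, "ty": 0, "tz": 0.9, "twist": 0, "claw": 0.85}, {"tx": 0, "ty": 0, "tz": 0.6, "twist": 0, "claw": 0.85}, {"tx": 0, "ty": 0, "tz": 0.27, "twist": 0, "claw": 0.85}, {"tx": 0, "ty": 0, "tz": 0, "twist": 0, "claw": 0.85}])

```text
time: 18.2
eef_pos: [0.4435, -0.1506, 0.1795]
ee_rot: [0.072, 0.997, -0.0, -0.001]
contact_force: [0.2, 0.5, 0.2]
grip_width: 0.0729
grip_force: 0.0
```

Call:
move_arm(series=[{"tx": 0, "ty": 0, "tz": 0, "twist": 0, "claw": 0.3}, {"tx": 0, "ty": 0, "tz": 0, "twist": 0, "claw": 0.3}, {"tx": 0, "ty": 0, "tz": 0, "twist": 0, "claw": 0.3}, {"tx": 0, "ty": 0, "tz": 0, "twist": 0, "claw": 0.3}, {"tx": 0, "ty": 0, "tz": 0, "twist": 0, "claw": 0.3}])

```text
time: 18.7
eef_pos: [0.4443, -0.1511, 0.1813]
ee_rot: [0.072, 0.997, 0.0, 0.002]
contact_force: [-1.6, 0.8, 5.1]
grip_width: 0.0423
grip_force: 60.2
```

Call:
move_arm(series=[{"tx": 0, "ty": 0, "tz": -0.5, "twist": 0, "claw": 0.3}, {"tx": 0, "ty": 0, "tz": -0.9, "twist": 0, "claw": 0.3}, {"tx": 0, "ty": 0, "tz": -1, "twist": 0, "claw": 0.3}, {"tx": 0, "ty": 0, "tz": -1, "twist": -0.094, "claw": 0.3}, {"tx": 0, "ty": 0, "tz": -1, "twist": -0.094, "claw": 0.3}])

```text
time: 19.2
eef_pos: [0.4431, -0.1511, 0.3132]
ee_rot: [-0.078, 0.997, 0.0, 0.0]
contact_force: [0.3, -0.6, -2.0]
grip_width: 0.0421
grip_force: 61.5
```

Call:
move_arm(series=[{"tx": 0, "ty": 0, "tz": -0.9, "twist": -0.094, "claw": 0.3}, {"tx": 0, "ty": 0, "tz": 0, "twist": -0.094, "claw": 0.3}, {"tx": 0, "ty": 0, "tz": 0, "twist": -0.094, "claw": 0.3}, {"tx": 0, "ty": 0, "tz": 0, "twist": -0.094, "claw": 0.3}, {"tx": 0, "ty": 0, "tz": 0, "twist": -0.094, "claw": 0.3}])

```text
time: 19.7
eef_pos: [0.4431, -0.1511, 0.3389]
ee_rot: [-0.432, 0.902, 0.0, 0.0]
contact_force: [-0.3, 0.3, -1.6]
grip_width: 0.0421
grip_force: 61.8
```

Call:
move_arm(series=[{"tx": 0, "ty": 0, "tz": 0, "twist": -0.094, "claw": 0.3}, {"tx": 0, "ty": 0, "tz": 0, "twist": -0.094, "claw": 0.3}, {"tx": 0, "ty": 0, "tz": 0, "twist": -0.094, "claw": 0.3}, {"tx": 0, "ty": 0, "tz": 0, "twist": -0.094, "claw": 0.3}, {"tx": 0, "ty": 0, "tz": 0, "twist": -0.094, "claw": 0.3}])

```text
time: 20.2
eef_pos: [0.4431, -0.1511, 0.3388]
ee_rot: [0.729, -0.685, -0.0, -0.0]
contact_force: [0.4, -0.7, -2.3]
grip_width: 0.0421
grip_force: 61.8
```

Call:
move_arm(series=[{"tx": 0, "ty": 0, "tz": 0, "twist": -0.094, "claw": 0.3}, {"tx": 0, "ty": 0, "tz": 0, "twist": -0.094, "claw": 0.3}, {"tx": 0, "ty": 0, "tz": 0, "twist": -0.094, "claw": 0.3}, {"tx": 0, "ty": 0, "tz": 0, "twist": 0, "claw": 0.3}])

```text
time: 20.6
eef_pos: [0.4432, -0.1511, 0.3388]
ee_rot: [0.86, -0.51, -0.0, -0.0]
contact_force: [0.1, 0.2, -3.1]
grip_width: 0.0422
grip_force: 61.7
```

```bash
python3 - <<'E'
from go import *
o=sensors.get_obs();print(o["contact_force"],o["grip_width"],o["grip_force"])
steps([[.38,.05,.34],[*rw(0,M-.067),.34],[*rw(0,M-.067),.22]])
E
```

```text
[ 0.12022379  0.16645041 -3.07198612] 0.04221555132696678 61.72122359275818
t 20.6 at [ 0.4432 -0.1511  0.3388] rack [-0.2841 -0.3565] yaw 208.7 j [ 0.01  0.13 -0.22 -0.   -1.22  0.49]
[0.38 0.05 0.34] shift [-6.89 -1.36 -0.04]
[0.526 0.288 0.34 ] shift [-4.62 -8.07  0.  ]
[0.526 0.288 0.22 ] shift [0. 0. 4.]
```

Call:
move_arm(series=[{"tx": -0.86, "ty": -0.17, "tz": 0, "twist": 0, "claw": 0.3}, {"tx": -0.86, "ty": -0.17, "tz": 0, "twist": 0, "claw": 0.3}, {"tx": -0.86, "ty": -0.17, "tz": 0, "twist": 0, "claw": 0.3}, {"tx": -0.86, "ty": -0.17, "tz": 0, "twist": 0, "claw": 0.3}, {"tx": -0.86, "ty": -0.17, "tz": 0, "twist": 0, "claw": 0.3}])

```text
time: 21.1
eef_pos: [0.4035, -0.0249, 0.3389]
ee_rot: [0.859, -0.513, -0.0, -0.0]
contact_force: [0.5, 0.6, -3.1]
grip_width: 0.0424
grip_force: 61.7
```

Call:
move_arm(series=[{"tx": -0.86, "ty": -0.17, "tz": 0, "twist": 0, "claw": 0.3}, {"tx": -0.86, "ty": -0.17, "tz": 0, "twist": 0, "claw": 0.3}, {"tx": -0.86, "ty": -0.17, "tz": 0, "twist": 0, "claw": 0.3}, {"tx": -0.51, "ty": -0.9, "tz": 0, "twist": 0, "claw": 0.3}, {"tx": -0.51, "ty": -0.9, "tz": 0, "twist": 0, "claw": 0.3}])

```text
time: 21.6
eef_pos: [0.413, 0.1033, 0.3393]
ee_rot: [0.859, -0.512, 0.0, -0.001]
contact_force: [0.4, 0.2, -2.3]
grip_width: 0.0421
grip_force: 61.7
```

Call:
move_arm(series=[{"tx": -0.51, "ty": -0.9, "tz": 0, "twist": 0, "claw": 0.3}, {"tx": -0.51, "ty": -0.9, "tz": 0, "twist": 0, "claw": 0.3}, {"tx": -0.51, "ty": -0.9, "tz": 0, "twist": 0, "claw": 0.3}, {"tx": -0.51, "ty": -0.9, "tz": 0, "twist": 0, "claw": 0.3}, {"tx": -0.51, "ty": -0.9, "tz": 0, "twist": 0, "claw": 0.3}])

```text
time: 22.1
eef_pos: [0.4957, 0.2351, 0.3387]
ee_rot: [0.859, -0.513, -0.0, 0.0]
contact_force: [0.2, 0.2, -2.4]
grip_width: 0.0418
grip_force: 61.7
```

Call:
move_arm(series=[{"tx": -0.51, "ty": -0.9, "tz": 0, "twist": 0, "claw": 0.3}, {"tx": -0.51, "ty": -0.87, "tz": 0, "twist": 0, "claw": 0.3}, {"tx": 0, "ty": 0, "tz": 0, "twist": 0, "claw": 0.3}, {"tx": 0, "ty": 0, "tz": 0, "twist": 0, "claw": 0.3}])

```text
time: 22.5
eef_pos: [0.5273, 0.2867, 0.338]
ee_rot: [0.859, -0.512, -0.0, 0.001]
contact_force: [-0.2, -0.2, -2.5]
grip_width: 0.0422
grip_force: 61.8
```

```bash
python3 - <<'E'
from go import *
o=sensors.get_obs();print(o["contact_force"],o["grip_width"],o["grip_force"])
steps([[*rw(0,M-.067),.34],[*rw(0,M-.067),.22]])
im,P=grab("wrist","pics/w6.png"); np.save("w6.npy",np.array([P[1],np.tile(P[2],(3,1))]))
cv2.imwrite("pics/g.png",im)
E
```

```text
[-0.16853796 -0.16167783 -2.5466383 ] 0.04217754916212768 61.84423416852951
t 22.5 at [0.5273 0.2867 0.338 ] rack [ 0.0007 -0.0135] yaw 208.4 j [ 0.76  0.38  0.12 -0.   -1.31 -0.26]
[0.526 0.288 0.34 ] shift [-0.05  0.02 -0.07]
[0.526 0.288 0.22 ] shift [-0.   -0.01  4.  ]
```

View pics/g.png

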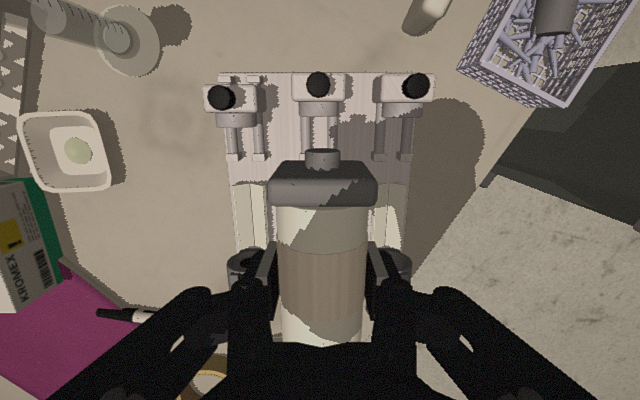

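```bash
python3 - <<'E'
from go import *
m=optics.camera_model("wrist"); T=np.linalg.inv(m["tool_from_camera"])
for off in(-.004,0,.004):
    for x,z in((.052,.137),(.040,.137),(.052,.181),(.06,.159)):
        c=T@[x+off,0,z,1]; print(off,x,z,(c[:2]/c[2]*m["fx"]+[m["cx"],m["cy"]]).round(1))
E
```

```text
-0.004 0.052 0.137 [317.8 189.3]
-0.004 0.04 0.137 [317.9 218.6]
-0.004 0.052 0.181 [318.8 166.5]
-0.004 0.06 0.159 [318.3 158.6]
0 0.052 0.137 [317.7 179.1]
0 0.04 0.137 [317.9 209.1]
0 0.052 0.181 [318.7 159. ]
0 0.06 0.159 [318.2 149.6]
0.004 0.052 0.137 [317.7 168.7]
0.004 0.04 0.137 [317.8 199.3]
0.004 0.052 0.181 [318.7 151.3]
0.004 0.06 0.159 [318.2 140.4]
```

Call:
move_arm(series=[{"tx": -0.03, "ty": 0.02, "tz": 0.9, "twist": -0.005, "claw": 0.3}, {"tx": 0, "ty": 0, "tz": 0.9, "twist": 0, "claw": 0.3}, {"tx": 0, "ty": 0, "tz": 0.9, "twist": 0, "claw": 0.3}, {"tx": 0, "ty": 0, "tz": 0.9, "twist": 0, "claw": 0.3}, {"tx": 0, "ty": 0, "tz": 0.5, "twist": 0, "claw": 0.3}])

```text
time: 23.05
eef_pos: [0.5253, 0.2855, 0.2138]
ee_rot: [0.861, -0.508, -0.001, 0.001]
contact_force: [-0.1, 0.0, -3.4]
grip_width: 0.042
grip_force: 62.0
```

Call:
move_arm(series=[{"tx": 0, "ty": 0, "tz": 0.1, "twist": 0, "claw": 0.3}, {"tx": 0, "ty": 0, "tz": 0.1, "twist": 0, "claw": 0.3}, {"tx": 0, "ty": 0, "tz": 0, "twist": 0, "claw": 0.3}])

```text
time: 23.35
eef_pos: [0.5265, 0.2868, 0.2107]
ee_rot: [0.862, -0.507, 0.0, -0.001]
contact_force: [-0.1, -0.3, -2.9]
grip_width: 0.0421
grip_force: 62.0
```

```bash
python3 - <<'E'
from go import *
o=sensors.get_obs();print(o["contact_force"],o["grip_width"],o["grip_force"])
steps([])
E
```

```text
[-0.12813707 -0.28540675 -2.91259082] 0.04206219040984747 61.998954713344574
t 23.35 at [0.5265 0.2868 0.2107] rack [ 0.0001 -0.0131] yaw 209.0 j [ 0.76  0.48 -0.08  0.   -1.01 -0.25]
```

Call:
move_arm(series=[{"tx": 0, "ty": 0, "tz": 0.08, "twist": 0, "claw": 0.3}, {"tx": 0, "ty": 0, "tz": 0.07, "twist": 0, "claw": 0.3}])

```text
time: 23.55
eef_pos: [0.5269, 0.2872, 0.2065]
ee_rot: [0.862, -0.507, 0.001, -0.001]
contact_force: [0.7, 0.7, 5.3]
grip_width: 0.0421
grip_force: 62.8
```

Call:
move_arm(series=[{"tx": 0, "ty": 0, "tz": 0.07, "twist": 0, "claw": 0.3}, {"tx": 0, "ty": 0, "tz": 0, "twist": 0, "claw": 0.3}])

```text
time: 23.75
eef_pos: [0.5277, 0.2878, 0.2055]
ee_rot: [0.862, -0.507, 0.002, -0.003]
contact_force: [2.0, 0.3, 4.8]
grip_width: 0.0424
grip_force: 62.9
```

Call:
move_arm(series=[{"tx": 0, "ty": 0, "tz": 0, "twist": 0, "claw": 0.62}, {"tx": 0, "ty": 0, "tz": 0, "twist": 0, "claw": 0.62}, {"tx": 0, "ty": 0, "tz": 0, "twist": 0, "claw": 0.62}, {"tx": 0, "ty": 0, "tz": 0, "twist": 0, "claw": 0.3}, {"tx": 0, "ty": 0, "tz": 0, "twist": 0, "claw": 0.3}])

```text
time: 24.25
eef_pos: [0.5278, 0.2879, 0.2044]
ee_rot: [0.862, -0.507, 0.001, -0.003]
contact_force: [4.3, 2.1, 0.8]
grip_width: 0.0423
grip_force: 60.7
```

Call:
move_arm(series=[{"tx": 0, "ty": 0, "tz": 0, "twist": 0, "claw": 0.3}, {"tx": 0, "ty": 0, "tz": 0, "twist": 0, "claw": 0.3}, {"tx": 0, "ty": 0, "tz": 0, "twist": 0, "claw": 0.3}])

```text
time: 24.55
eef_pos: [0.5278, 0.2879, 0.2044]
ee_rot: [0.862, -0.507, 0.001, -0.003]
contact_force: [4.5, 2.6, 0.3]
grip_width: 0.0421
grip_force: 60.7
```

Call:
move_arm(series=[{"tx": -0.1, "ty": 0, "tz": 0, "twist": 0, "claw": 0.3}, {"tx": -0.1, "ty": 0, "tz": 0, "twist": 0, "claw": 0.3}, {"tx": -0.1, "ty": 0, "tz": 0, "twist": 0, "claw": 0.3}])

```text
time: 24.85
eef_pos: [0.5236, 0.295, 0.2047]
ee_rot: [0.862, -0.507, 0.002, -0.002]
contact_force: [5.9, -3.1, 2.9]
grip_width: 0.0421
grip_force: 61.0
```

Call:
move_arm(series=[{"tx": -0.1, "ty": -0.05, "tz": 0, "twist": 0, "claw": 0.3}, {"tx": -0.1, "ty": 0, "tz": 0, "twist": 0, "claw": 0.3}, {"tx": -0.1, "ty": 0, "tz": 0, "twist": 0, "claw": 0.3}])

```text
time: 25.15
eef_pos: [0.5201, 0.3033, 0.2044]
ee_rot: [0.862, -0.507, 0.002, -0.001]
contact_force: [4.7, -2.6, 5.4]
grip_width: 0.0427
grip_force: 61.5
```

Call:
move_arm(series=[{"tx": -0.1, "ty": 0, "tz": 0, "twist": 0, "claw": 0.3}, {"tx": -0.1, "ty": 0, "tz": 0, "twist": 0, "claw": 0.3}])

```text
time: 25.35
eef_pos: [0.5172, 0.3086, 0.2044]
ee_rot: [0.862, -0.507, 0.002, -0.001]
contact_force: [6.0, -3.3, 5.2]
grip_width: 0.042
grip_force: 61.5
```

```bash
python3 - <<'E'
from go import *
o=sensors.get_obs();print(o["contact_force"],o["grip_width"],o["grip_force"])
steps([])
E
```

```text
[ 5.96423132 -3.27604709  5.22536019] 0.042028982687151765 61.50507777929306
t 25.35 at [0.5172 0.3086 0.2044] rack [0.0025 0.0105] yaw 209.1 j [ 0.8   0.49 -0.08  0.   -1.   -0.29]
```

Call:
move_arm(series=[{"tx": -0.1, "ty": 0, "tz": 0, "twist": 0, "claw": 0.3}, {"tx": -0.06, "ty": 0, "tz": 0, "twist": 0, "claw": 0.3}])

```text
time: 25.55
eef_pos: [0.5148, 0.3128, 0.2044]
ee_rot: [0.862, -0.507, 0.002, -0.001]
contact_force: [4.7, -2.9, 5.2]
grip_width: 0.0421
grip_force: 61.5
```

Call:
move_arm(series=[{"tx": -0.06, "ty": 0, "tz": 0, "twist": 0, "claw": 0.3}, {"tx": -0.06, "ty": 0, "tz": 0, "twist": 0, "claw": 0.3}])

```text
time: 25.75
eef_pos: [0.5135, 0.3153, 0.2044]
ee_rot: [0.862, -0.507, 0.002, -0.0]
contact_force: [10.7, -9.9, 3.1]
grip_width: 0.0423
grip_force: 61.4
```

```bash
python3 - <<'E'
from go import *
o=sensors.get_obs();print(o["contact_force"],o["grip_width"],o["grip_force"])
steps([])
E
```

```text
[10.65024123 -9.87607467  3.11351179] 0.04228709168390582 61.354237496852875
t 25.75 at [0.5135 0.3153 0.2044] rack [0.0025 0.0182] yaw 209.1 j [ 0.81  0.49 -0.08  0.   -1.   -0.31]
```

Call:
move_arm(series=[{"tx": -0.06, "ty": 0, "tz": 0, "twist": 0, "claw": 0.3}, {"tx": -0.04, "ty": 0, "tz": 0, "twist": 0, "claw": 0.3}, {"tx": 0, "ty": 0, "tz": 0, "twist": 0, "claw": 0.3}])

```text
time: 26.05
eef_pos: [0.5132, 0.316, 0.2045]
ee_rot: [0.862, -0.507, 0.004, 0.001]
contact_force: [13.9, -13.5, 4.3]
grip_width: 0.0426
grip_force: 61.3
```

Call:
move_arm(series=[{"tx": 0, "ty": 0, "tz": 0, "twist": 0, "claw": 0.62}, {"tx": 0, "ty": 0, "tz": 0, "twist": 0, "claw": 0.62}, {"tx": 0, "ty": 0, "tz": 0, "twist": 0, "claw": 0.62}, {"tx": 0, "ty": 0, "tz": -0.5, "twist": 0, "claw": 0.62}, {"tx": 0, "ty": 0, "tz": -1, "twist": 0, "claw": 0.62}])

```text
time: 26.55
eef_pos: [0.5092, 0.3184, 0.2457]
ee_rot: [0.862, -0.507, -0.001, 0.003]
contact_force: [0.7, 0.6, -0.1]
grip_width: 0.053
grip_force: 0.0
```

```bash
python3 - <<'E'
from go import *
o=sensors.get_obs();print(o["contact_force"],o["grip_width"],o["grip_force"])
steps([])
E
```

```text
[ 0.65269746  0.61616324 -0.06341033] 0.053006812481231305 0.0
t 26.55 at [0.5092 0.3184 0.2457] rack [0.0002 0.023 ] yaw 209.1 j [ 0.82  0.45 -0.03 -0.   -1.1  -0.31]
```

Call:
move_arm(series=[{"tx": 0, "ty": 0, "tz": -1, "twist": 0.091, "claw": 0.6}, {"tx": 0, "ty": 0, "tz": -1, "twist": 0.091, "claw": 0.5}, {"tx": 0, "ty": 0, "tz": -0.6, "twist": 0.091, "claw": 0.4}, {"tx": 0, "ty": 0, "tz": 0, "twist": 0.091, "claw": 0.4}, {"tx": 0, "ty": 0, "tz": 0, "twist": 0.091, "claw": 0.4}])

```text
time: 27.05
eef_pos: [0.51, 0.3191, 0.3266]
ee_rot: [-0.628, 0.778, 0.001, 0.0]
contact_force: [-0.2, 0.1, -1.3]
grip_width: 0.0342
grip_force: 0.0
```

Call:
move_arm(series=[{"tx": 0, "ty": 0, "tz": 0, "twist": 0.091, "claw": 0.4}, {"tx": 0, "ty": 0, "tz": 0, "twist": 0.091, "claw": 0.4}, {"tx": 0, "ty": 0, "tz": 0, "twist": 0.091, "claw": 0.4}, {"tx": 0, "ty": 0, "tz": 0, "twist": 0.091, "claw": 0.4}, {"tx": 0, "ty": 0, "tz": 0, "twist": 0.091, "claw": 0.4}])

```text
time: 27.55
eef_pos: [0.5099, 0.3191, 0.3257]
ee_rot: [-0.316, 0.949, 0.0, -0.001]
contact_force: [1.1, 0.6, 1.1]
grip_width: 0.0344
grip_force: 0.0
```

Call:
move_arm(series=[{"tx": 0, "ty": 0, "tz": 0, "twist": 0.091, "claw": 0.4}, {"tx": 0, "ty": 0, "tz": 0, "twist": 0, "claw": 0.4}])

```text
time: 27.75
eef_pos: [0.51, 0.319, 0.3257]
ee_rot: [-0.25, 0.968, 0.0, -0.0]
contact_force: [0.3, 0.3, 0.4]
grip_width: 0.034
grip_force: 0.0
```

```bash
python3 - <<'E'
from go import *
steps([[*rw(.002,-.106),.32],[*rw(.002,-.106),.246]])
im,P=grab("wrist","pics/w7.png"); np.save("w7.npy",np.array([P[1],np.tile(P[2],(3,1))]))
im2=im[:, :].copy(); cv2.imwrite("pics/w7v.png",im2)
print(proj("wrist",[[*rw(0,-.106),.087],[*rw(-.072,-.106),.087],[*rw(-.072,.0549),.071]],P))
E
```

```text
t 27.75 at [0.51   0.319  0.3257] rack [0.0012 0.0231] yaw 118.9 j [ 0.82  0.39  0.1  -0.   -1.28 -1.88]
[0.573 0.206 0.32 ] shift [-0.02 -4.3   0.19]
[0.573 0.206 0.246] shift [-0.   -0.    2.47]
[[153.93447816 213.43789899]
 [135.64059689 116.19071643]
 [364.21488143 115.59518774]]
```

Call:
move_arm(series=[{"tx": 0, "ty": -0.86, "tz": 0, "twist": 0, "claw": 0.45}, {"tx": 0, "ty": -0.86, "tz": 0, "twist": 0, "claw": 0.45}, {"tx": 0, "ty": -0.86, "tz": 0, "twist": 0, "claw": 0.45}, {"tx": 0, "ty": -0.86, "tz": 0, "twist": 0, "claw": 0.45}, {"tx": 0, "ty": -0.86, "tz": 0.2, "twist": 0, "claw": 0.45}])

```text
time: 28.3
eef_pos: [0.5734, 0.2051, 0.3208]
ee_rot: [-0.252, 0.968, 0.0, 0.001]
contact_force: [1.1, 0.0, -1.0]
grip_width: 0.0381
grip_force: 0.0
```

Call:
move_arm(series=[{"tx": 0, "ty": 0, "tz": 0.8, "twist": 0, "claw": 0.45}, {"tx": 0, "ty": 0, "tz": 0.8, "twist": 0, "claw": 0.45}, {"tx": 0, "ty": 0, "tz": 0.5, "twist": 0, "claw": 0.45}])

```text
time: 28.6
eef_pos: [0.5723, 0.2054, 0.255]
ee_rot: [-0.252, 0.968, 0.0, -0.001]
contact_force: [-0.6, 0.3, 0.6]
grip_width: 0.0384
grip_force: 0.0
```

Call:
move_arm(series=[{"tx": 0, "ty": 0, "tz": 0.3, "twist": 0, "claw": 0.45}, {"tx": 0, "ty": 0, "tz": 0, "twist": 0, "claw": 0.1}, {"tx": 0, "ty": 0, "tz": 0, "twist": 0, "claw": 0.1}, {"tx": 0, "ty": 0, "tz": 0, "twist": 0, "claw": 0.1}, {"tx": 0, "ty": 0, "tz": 0, "twist": 0, "claw": 0.1}])

```text
time: 29.1
eef_pos: [0.5728, 0.2057, 0.2484]
ee_rot: [-0.25, 0.968, 0.0, 0.0]
contact_force: [-0.7, -0.6, -3.5]
grip_width: 0.0148
grip_force: 58.7
```

```bash
python3 - <<'E'
from go import *
steps([])
E
```

```text
t 29.1 at [0.5728 0.2057 0.2484] rack [ 0.0016 -0.1065] yaw 119.0 j [ 0.6   0.46 -0.   -0.   -1.11 -1.67]
```

Call:
move_arm(series=[{"tx": 0, "ty": 0.2, "tz": 0, "twist": 0, "claw": 0.1}, {"tx": 0, "ty": 0.3, "tz": 0, "twist": 0, "claw": 0.1}, {"tx": 0, "ty": 0.3, "tz": 0, "twist": 0, "claw": 0.1}, {"tx": 0, "ty": 0.3, "tz": 0, "twist": 0, "claw": 0.1}, {"tx": 0, "ty": 0.2, "tz": 0, "twist": 0, "claw": 0.1}])

```text
time: 29.6
eef_pos: [0.5536, 0.2409, 0.2483]
ee_rot: [-0.25, 0.968, 0.0, 0.0]
contact_force: [2.8, -2.2, -3.1]
grip_width: 0.0146
grip_force: 58.9
```

Call:
move_arm(series=[{"tx": 0, "ty": 0.1, "tz": 0, "twist": 0, "claw": 0.1}, {"tx": 0, "ty": 0.1, "tz": 0, "twist": 0, "claw": 0.1}])

```text
time: 29.8
eef_pos: [0.551, 0.2455, 0.2483]
ee_rot: [-0.25, 0.968, 0.0, 0.0]
contact_force: [2.3, -2.1, -2.5]
grip_width: 0.0152
grip_force: 58.9
```

```bash
python3 - <<'E'
from go import *
steps([])
E
```

```text
t 29.8 at [0.551  0.2455 0.2483] rack [ 0.0017 -0.0611] yaw 119.0 j [ 0.68  0.45 -0.02  0.   -1.1  -1.74]
```

Call:
move_arm(series=[{"tx": 0, "ty": 0.1, "tz": 0, "twist": 0, "claw": 0.1}, {"tx": 0, "ty": 0.05, "tz": 0, "twist": 0, "claw": 0.1}])

```text
time: 30.0
eef_pos: [0.5492, 0.2489, 0.2483]
ee_rot: [-0.25, 0.968, -0.0, 0.0]
contact_force: [6.0, -6.8, -3.9]
grip_width: 0.0148
grip_force: 58.9
```

Call:
move_arm(series=[{"tx": 0, "ty": 0.06, "tz": 0, "twist": 0, "claw": 0.1}, {"tx": 0, "ty": 0.03, "tz": 0, "twist": 0, "claw": 0.1}])

```text
time: 30.2
eef_pos: [0.5489, 0.2496, 0.2484]
ee_rot: [-0.25, 0.968, -0.002, 0.001]
contact_force: [9.9, -11.8, -4.5]
grip_width: 0.0149
grip_force: 58.9
```

```bash
python3 - <<'E'
from go import *
steps([])
E
```

```text
t 30.2 at [0.5489 0.2496 0.2484] rack [ 0.0018 -0.0564] yaw 118.9 j [ 0.69  0.45 -0.02  0.01 -1.1  -1.76]
```

Call:
move_arm(series=[{"tx": 0, "ty": 0.03, "tz": 0, "twist": 0, "claw": 0.1}, {"tx": 0, "ty": 0, "tz": 0, "twist": 0, "claw": 0.1}, {"tx": 0, "ty": -0.08, "tz": 0, "twist": 0, "claw": 0.42}, {"tx": 0, "ty": 0, "tz": 0, "twist": 0, "claw": 0.42}, {"tx": 0, "ty": 0, "tz": 0, "twist": 0, "claw": 0.42}])

```text
time: 30.7
eef_pos: [0.5483, 0.2505, 0.2484]
ee_rot: [-0.25, 0.968, 0.001, 0.0]
contact_force: [0.2, -0.6, -0.1]
grip_width: 0.0357
grip_force: 0.0
```

Call:
move_arm(series=[{"tx": 0, "ty": 0, "tz": -0.5, "twist": 0, "claw": 0.42}, {"tx": 0, "ty": 0, "tz": -0.9, "twist": 0, "claw": 0.42}, {"tx": 0, "ty": 0, "tz": -1, "twist": 0, "claw": 0.42}, {"tx": 0, "ty": 0, "tz": -0.9, "twist": 0, "claw": 0.3}, {"tx": 0, "ty": 0, "tz": -0.5, "twist": 0.086, "claw": 0}])

```text
time: 31.2
eef_pos: [0.5483, 0.2507, 0.3653]
ee_rot: [-0.184, 0.983, 0.001, 0.002]
contact_force: [0.9, -0.3, 0.2]
grip_width: 0.0122
grip_force: 0.0
```

Call:
move_arm(series=[{"tx": 0, "ty": 0, "tz": 0, "twist": 0.086, "claw": 0}, {"tx": 0, "ty": 0, "tz": 0, "twist": 0.086, "claw": 0}, {"tx": 0, "ty": 0, "tz": 0, "twist": 0.086, "claw": 0}, {"tx": 0, "ty": 0, "tz": 0, "twist": 0.086, "claw": 0}, {"tx": 0, "ty": 0, "tz": 0, "twist": 0, "claw": 0}])

```text
time: 31.7
eef_pos: [0.5481, 0.2506, 0.3624]
ee_rot: [0.085, 0.996, 0.0, 0.0]
contact_force: [0.4, -0.3, 0.0]
grip_width: 0.0001
grip_force: 0.0
```

```bash
python3 - <<'E'
from go import *
steps([[.385,.05,.37],[.39,-.15,.37],[.43,-.30,.37]])
E
```

```text
t 31.7 at [0.5481 0.2506 0.3624] rack [ 0.0015 -0.0552] yaw 80.2 j [ 0.69  0.37  0.17 -0.   -1.36 -2.43]
[0.385 0.05  0.37 ] shift [ 4.22 -7.51 -0.26]
[ 0.39 -0.15  0.37] shift [-1.3  -6.54 -0.01]
[ 0.43 -0.3   0.37] shift [-2.16 -4.7  -0.  ]
```

Call:
move_arm(series=[{"tx": 0.47, "ty": -0.84, "tz": -0.03, "twist": 0, "claw": 0}, {"tx": 0.47, "ty": -0.84, "tz": -0.03, "twist": 0, "claw": 0}, {"tx": 0.47, "ty": -0.84, "tz": -0.03, "twist": 0, "claw": 0}, {"tx": 0.47, "ty": -0.84, "tz": -0.03, "twist": 0, "claw": 0}, {"tx": 0.47, "ty": -0.84, "tz": -0.03, "twist": 0, "claw": 0}])

```text
time: 32.2
eef_pos: [0.4566, 0.1372, 0.3668]
ee_rot: [0.083, 0.997, 0.0, 0.0]
contact_force: [-0.4, 0.0, -0.0]
grip_width: -0.0004
grip_force: 0.0
```

Call:
move_arm(series=[{"tx": 0.47, "ty": -0.84, "tz": -0.03, "twist": 0, "claw": 0}, {"tx": 0.47, "ty": -0.84, "tz": -0.03, "twist": 0, "claw": 0}, {"tx": 0.47, "ty": -0.84, "tz": -0.03, "twist": 0, "claw": 0}, {"tx": 0.47, "ty": -0.84, "tz": -0.03, "twist": 0, "claw": 0}, {"tx": -0.19, "ty": -0.94, "tz": 0, "twist": 0, "claw": 0}])

```text
time: 32.7
eef_pos: [0.3839, 0.0188, 0.3709]
ee_rot: [0.082, 0.997, 0.001, 0.001]
contact_force: [1.0, 0.4, -0.3]
grip_width: -0.0001
grip_force: 0.0
```

Call:
move_arm(series=[{"tx": -0.19, "ty": -0.94, "tz": 0, "twist": 0, "claw": 0}, {"tx": -0.19, "ty": -0.94, "tz": 0, "twist": 0, "claw": 0}, {"tx": -0.19, "ty": -0.94, "tz": 0, "twist": 0, "claw": 0}, {"tx": -0.19, "ty": -0.94, "tz": 0, "twist": 0, "claw": 0}, {"tx": -0.19, "ty": -0.94, "tz": 0, "twist": 0, "claw": 0}])

```text
time: 33.2
eef_pos: [0.3898, -0.1254, 0.3706]
ee_rot: [0.083, 0.997, 0.0, 0.001]
contact_force: [0.3, 0.7, -0.6]
grip_width: 0.0002
grip_force: 0.0
```

Call:
move_arm(series=[{"tx": -0.19, "ty": -0.94, "tz": 0, "twist": 0, "claw": 0}, {"tx": -0.43, "ty": -0.94, "tz": 0, "twist": 0, "claw": 0}, {"tx": -0.43, "ty": -0.94, "tz": 0, "twist": 0, "claw": 0}, {"tx": -0.43, "ty": -0.94, "tz": 0, "twist": 0, "claw": 0}, {"tx": -0.43, "ty": -0.94, "tz": 0, "twist": 0, "claw": 0}])

```text
time: 33.7
eef_pos: [0.4228, -0.2743, 0.3704]
ee_rot: [0.083, 0.997, 0.0, 0.0]
contact_force: [-0.1, 0.5, 0.2]
grip_width: 0.0001
grip_force: 0.0
```

```bash
python3 - <<'E'
from go import *
steps([])
im,P=grab("wrist","pics/w8.png"); np.save("w8.npy",np.array([P[1],np.tile(P[2],(3,1))]))
y=np.array([np.cos(np.radians(-10)),np.sin(np.radians(-10))]); c=np.array([.4685,-.336])
print(proj("wrist",[[*(c+t*y),z] for t,z in((-.06,.022),(-.052,.044),(-.04,.044),(.04,.044),(.062,.037))],P).round(0).tolist())
s,_=grab("side","pics/s8.png")
c=np.zeros((600,800,3),np.uint8); c[:520,:430]=cv2.resize(im[100:300,240:405],(430,520),interpolation=2)
c[:500,430:]=cv2.resize(s[225:345,240:330],(370,500),interpolation=2)
cv2.imwrite("pics/h.png",c)
E
```

```text
t 33.7 at [ 0.4228 -0.2743  0.3704] rack [-0.3614 -0.4545] yaw 80.5 j [-0.26  0.18 -0.08 -0.   -1.31 -1.47]
[[275.0, 175.0], [273.0, 187.0], [273.0, 198.0], [276.0, 264.0], [278.0, 277.0]]
```

View pics/h.png

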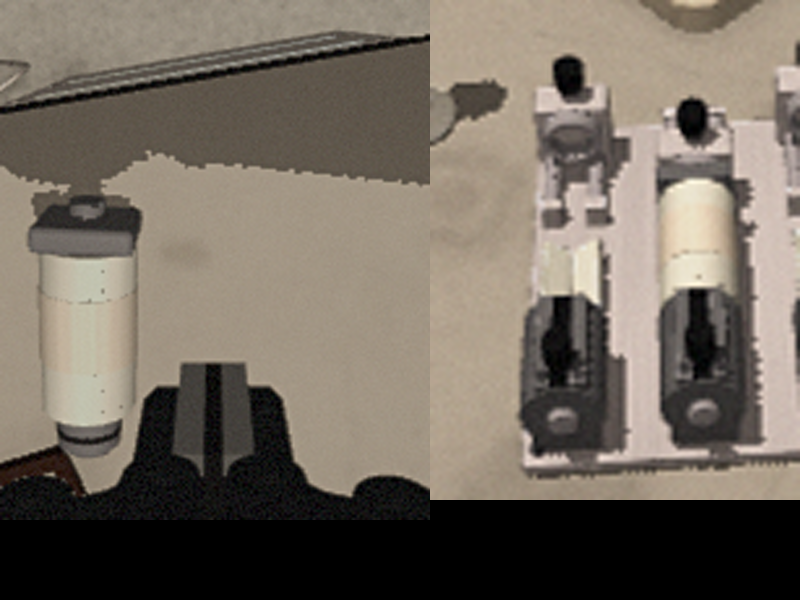

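```bash
python3 - <<'E'
from go import *
from scipy.optimize import least_squares
d=np.load("w8.npy"); P=(optics.camera_model("wrist"),d[0],d[1][0])
# cap top face corners front L/R, rear L/R ; stub ; axis cols ; shoulder ; tip
loc=np.array([[22,-40,44],[-22,-40,44],[0,-60,22],[0,-25,44],[0,30,44],[0,40,44],[0,62,37]])/1000
c=lambda u,v:(240+u/2.606,100+v/2.6)
px=np.array([c(31,250),c(137,249),c(87,207),c(89,0),c(89.5,0),c(0,424),c(89.5,456)])
wt=np.array([[1,1],[1,1],[1,1],[1,0],[1,0],[0,1],[1,1]])
def f(v):
    y=np.array([np.cos(v[2]),np.sin(v[2])]); x=np.array([y[1],-y[0]])
    X=np.c_[v[:2]+loc[:,:1]*x+loc[:,1:2]*y,loc[:,2]]; return ((proj("wrist",X,P)-px)*wt).ravel()
r=least_squares(f,(.4685,-.336,-.17)); print(r.x[:2].round(4),np.degrees(r.x[2]).round(1),r.fun.round(1))
x,y=r.x[:2]; steps([[x,y,.26],[x,y,.18]])
E
```

```text
[ 0.4676 -0.3376] -10.9 [-0.3  1.1 -0.   2.4  1.4 -4.7 -1.6  0.  -0.5  0.   0.   0.3  1.2  1.1]
t 33.8 at [ 0.4232 -0.2754  0.3697] rack [-0.3616 -0.4557] yaw 80.3 j [-0.27  0.18 -0.08  0.   -1.31 -1.47]
[ 0.468 -0.338  0.26 ] shift [-1.81 -1.79  3.66]
[ 0.468 -0.338  0.18 ] shift [-0.    0.    2.67]
```

Call:
move_arm(series=[{"tx": -0.45, "ty": -0.45, "tz": 0.9, "twist": 0.012, "claw": 0.85}, {"tx": -0.45, "ty": -0.45, "tz": 0.9, "twist": 0, "claw": 0.85}, {"tx": -0.45, "ty": -0.45, "tz": 0.9, "twist": 0, "claw": 0.85}, {"tx": -0.45, "ty": -0.45, "tz": 0.9, "twist": 0, "claw": 0.85}, {"tx": 0, "ty": 0, "tz": 0.9, "twist": 0, "claw": 0.85}])

```text
time: 34.3
eef_pos: [0.4668, -0.3369, 0.2341]
ee_rot: [0.093, 0.996, -0.0, 0.001]
contact_force: [0.6, 0.8, -0.2]
grip_width: 0.0721
grip_force: 0.0
```

Call:
move_arm(series=[{"tx": 0, "ty": 0, "tz": 0.9, "twist": 0, "claw": 0.85}, {"tx": 0, "ty": 0, "tz": 0.6, "twist": 0, "claw": 0.85}, {"tx": 0, "ty": 0, "tz": 0.32, "twist": 0, "claw": 0.85}, {"tx": 0, "ty": 0, "tz": 0, "twist": 0, "claw": 0.85}])

```text
time: 34.7
eef_pos: [0.4656, -0.3355, 0.1797]
ee_rot: [0.093, 0.996, 0.0, -0.001]
contact_force: [-1.0, -0.4, 0.6]
grip_width: 0.0725
grip_force: 0.0
```

Call:
move_arm(series=[{"tx": 0, "ty": 0, "tz": 0, "twist": 0, "claw": 0.3}, {"tx": 0, "ty": 0, "tz": 0, "twist": 0, "claw": 0.3}, {"tx": 0, "ty": 0, "tz": 0, "twist": 0, "claw": 0.3}, {"tx": 0, "ty": 0, "tz": 0, "twist": 0, "claw": 0.3}, {"tx": 0, "ty": 0, "tz": 0, "twist": 0, "claw": 0.3}])

```text
time: 35.2
eef_pos: [0.4665, -0.3365, 0.1826]
ee_rot: [0.094, 0.996, -0.001, 0.002]
contact_force: [-0.4, 0.8, 6.1]
grip_width: 0.0421
grip_force: 60.9
```

```bash
python3 - <<'E'
from go import *
steps([])
E
```

```text
t 35.2 at [ 0.4665 -0.3365  0.1826] rack [-0.3532 -0.5301] yaw 79.2 j [-0.35  0.47 -0.18  0.   -0.92 -1.41]
```

Call:
move_arm(series=[{"tx": 0, "ty": 0, "tz": -0.5, "twist": 0, "claw": 0.3}, {"tx": 0, "ty": 0, "tz": -0.9, "twist": 0, "claw": 0.3}, {"tx": 0, "ty": 0, "tz": -1, "twist": 0, "claw": 0.3}, {"tx": 0, "ty": 0, "tz": -1, "twist": -0.09, "claw": 0.3}, {"tx": 0, "ty": 0, "tz": -1, "twist": -0.09, "claw": 0.3}])

```text
time: 35.7
eef_pos: [0.4653, -0.3358, 0.3136]
ee_rot: [-0.05, 0.999, 0.0, -0.0]
contact_force: [0.9, -0.8, -2.7]
grip_width: 0.0421
grip_force: 61.5
```

Call:
move_arm(series=[{"tx": 0, "ty": 0, "tz": -0.9, "twist": -0.09, "claw": 0.3}, {"tx": 0, "ty": 0, "tz": 0, "twist": -0.09, "claw": 0.3}, {"tx": 0, "ty": 0, "tz": 0, "twist": -0.09, "claw": 0.3}, {"tx": 0, "ty": 0, "tz": 0, "twist": -0.09, "claw": 0.3}, {"tx": 0, "ty": 0, "tz": 0, "twist": -0.09, "claw": 0.3}])

```text
time: 36.2
eef_pos: [0.4654, -0.3359, 0.3394]
ee_rot: [-0.392, 0.92, 0.001, 0.0]
contact_force: [-0.5, 0.1, -2.1]
grip_width: 0.0417
grip_force: 61.7
```

Call:
move_arm(series=[{"tx": 0, "ty": 0, "tz": 0, "twist": -0.09, "claw": 0.3}, {"tx": 0, "ty": 0, "tz": 0, "twist": -0.09, "claw": 0.3}, {"tx": 0, "ty": 0, "tz": 0, "twist": -0.09, "claw": 0.3}, {"tx": 0, "ty": 0, "tz": 0, "twist": -0.09, "claw": 0.3}, {"tx": 0, "ty": 0, "tz": 0, "twist": -0.09, "claw": 0.3}])

```text
time: 36.7
eef_pos: [0.4654, -0.3359, 0.3393]
ee_rot: [-0.686, 0.727, 0.001, 0.0]
contact_force: [-0.7, -0.2, -3.2]
grip_width: 0.0422
grip_force: 61.6
```

Call:
move_arm(series=[{"tx": 0, "ty": 0, "tz": 0, "twist": -0.09, "claw": 0.3}, {"tx": 0, "ty": 0, "tz": 0, "twist": -0.09, "claw": 0.3}, {"tx": 0, "ty": 0, "tz": 0, "twist": -0.09, "claw": 0.3}, {"tx": 0, "ty": 0, "tz": 0, "twist": -0.09, "claw": 0.3}, {"tx": 0, "ty": 0, "tz": 0, "twist": 0, "claw": 0.3}])

```text
time: 37.2
eef_pos: [0.4655, -0.3359, 0.3394]
ee_rot: [0.861, -0.509, -0.0, -0.0]
contact_force: [-0.1, -0.1, -2.4]
grip_width: 0.0422
grip_force: 61.5
```

```bash
python3 - <<'E'
from go import *
o=sensors.get_obs();print(o["contact_force"],o["grip_width"],o["grip_force"])
steps([[.39,-.15,.34],[.38,.05,.34],[*rw(-.07,M-.068),.34],[*rw(-.07,M-.068),.214]])
E
```

```text
[-0.12111541 -0.12501834 -2.35899156] 0.04216217527465887 61.516352891922
t 37.2 at [ 0.4655 -0.3359  0.3394] rack [-0.3538 -0.5291] yaw 208.8 j [-0.35  0.33  0.04 -0.   -1.29  0.86]
[ 0.39 -0.15  0.34] shift [-6.64 -0.79 -0.01]
[0.38 0.05 0.34] shift [-6.   -2.92  0.01]
[0.465 0.253 0.34 ] shift [-4.56 -5.75  0.01]
[0.465 0.253 0.214] shift [0.  0.  4.2]
```

Call:
move_arm(series=[{"tx": -0.95, "ty": -0.11, "tz": 0, "twist": 0, "claw": 0.3}, {"tx": -0.95, "ty": -0.11, "tz": 0, "twist": 0, "claw": 0.3}, {"tx": -0.95, "ty": -0.11, "tz": 0, "twist": 0, "claw": 0.3}, {"tx": -0.95, "ty": -0.11, "tz": 0, "twist": 0, "claw": 0.3}, {"tx": -0.95, "ty": -0.11, "tz": 0, "twist": 0, "claw": 0.3}])

```text
time: 37.7
eef_pos: [0.4108, -0.2023, 0.3395]
ee_rot: [0.859, -0.511, -0.0, -0.0]
contact_force: [1.0, 0.2, -2.3]
grip_width: 0.0424
grip_force: 61.5
```

Call:
move_arm(series=[{"tx": -0.95, "ty": -0.11, "tz": 0, "twist": 0, "claw": 0.3}, {"tx": -0.95, "ty": -0.11, "tz": 0, "twist": 0, "claw": 0.3}, {"tx": -0.86, "ty": -0.42, "tz": 0, "twist": 0, "claw": 0.3}, {"tx": -0.86, "ty": -0.42, "tz": 0, "twist": 0, "claw": 0.3}, {"tx": -0.86, "ty": -0.42, "tz": 0, "twist": 0, "claw": 0.3}])

```text
time: 38.2
eef_pos: [0.3852, -0.0631, 0.3397]
ee_rot: [0.859, -0.511, 0.0, -0.0]
contact_force: [0.7, -0.4, -2.4]
grip_width: 0.0421
grip_force: 61.6
```

Call:
move_arm(series=[{"tx": -0.86, "ty": -0.42, "tz": 0, "twist": 0, "claw": 0.3}, {"tx": -0.86, "ty": -0.42, "tz": 0, "twist": 0, "claw": 0.3}, {"tx": -0.86, "ty": -0.42, "tz": 0, "twist": 0, "claw": 0.3}, {"tx": -0.86, "ty": -0.42, "tz": 0, "twist": 0, "claw": 0.3}, {"tx": -0.65, "ty": -0.82, "tz": 0, "twist": 0, "claw": 0.3}])

```text
time: 38.7
eef_pos: [0.3912, 0.0804, 0.3399]
ee_rot: [0.86, -0.511, -0.0, -0.0]
contact_force: [0.2, -0.2, -2.5]
grip_width: 0.0422
grip_force: 61.6
```

Call:
move_arm(series=[{"tx": -0.65, "ty": -0.82, "tz": 0, "twist": 0, "claw": 0.3}, {"tx": -0.65, "ty": -0.82, "tz": 0, "twist": 0, "claw": 0.3}, {"tx": -0.65, "ty": -0.82, "tz": 0, "twist": 0, "claw": 0.3}, {"tx": -0.65, "ty": -0.82, "tz": 0, "twist": 0, "claw": 0.3}, {"tx": -0.65, "ty": -0.82, "tz": 0, "twist": 0, "claw": 0.3}])

```text
time: 39.2
eef_pos: [0.4535, 0.2253, 0.3395]
ee_rot: [0.86, -0.511, -0.0, 0.0]
contact_force: [0.5, -1.3, -2.5]
grip_width: 0.0426
grip_force: 61.6
```

Call:
move_arm(series=[{"tx": -0.65, "ty": -0.82, "tz": 0, "twist": 0, "claw": 0.3}, {"tx": 0, "ty": 0, "tz": 0, "twist": 0, "claw": 0.3}, {"tx": 0, "ty": 0, "tz": 0, "twist": 0, "claw": 0.3}])

```text
time: 39.5
eef_pos: [0.4654, 0.2534, 0.3391]
ee_rot: [0.86, -0.51, -0.0, 0.001]
contact_force: [1.0, -1.4, -2.7]
grip_width: 0.0424
grip_force: 61.7
```

```bash
python3 - <<'E'
from go import *
o=sensors.get_obs();print(o["contact_force"],o["grip_width"],o["grip_force"])
steps([[*rw(-.07,M-.068),.34],[*rw(-.07,M-.068),.214]])
im,P=grab("wrist","pics/w9.png")
a=cv2.imread("pics/w6.png")
# compare the held cartridge's cap with the first one: row profile at the centre column
for n,i in(("first",a),("now",im)): print(n,i[140:225:3,318].mean(1).round().astype(int).tolist())
for n,i in(("first",a),("now",im)): print(n,i[195,255:390:4].mean(1).round().astype(int).tolist())
E
```

```text
[ 1.01101914 -1.41536967 -2.72716844] 0.04244790008871694 61.69731080532074
t 39.5 at [0.4654 0.2534 0.3391] rack [-0.0695 -0.0128] yaw 208.6 j [ 0.79  0.25 -0.07 -0.   -1.25 -0.29]
[0.465 0.253 0.34 ] shift [ 0.01  0.02 -0.03]
[0.465 0.253 0.214] shift [ 0.   -0.01  4.2 ]
first [183, 183, 187, 41, 50, 117, 118, 117, 114, 113, 88, 43, 48, 72, 101, 108, 117, 117, 119, 115, 108, 104, 78, 96, 116, 116, 118, 115, 116]
now [187, 191, 190, 191, 196, 44, 54, 122, 119, 122, 122, 115, 58, 47, 50, 61, 97, 114, 126, 123, 122, 120, 113, 59, 78, 101, 127, 123, 121]
first [187, 188, 139, 71, 113, 116, 116, 118, 117, 114, 116, 117, 117, 115, 117, 119, 116, 109, 118, 70, 84, 55, 60, 58, 63, 59, 58, 61, 54, 59, 58, 113, 113, 114]
now [175, 159, 139, 76, 118, 128, 128, 130, 130, 124, 127, 124, 127, 126, 125, 123, 123, 125, 121, 121, 66, 63, 64, 61, 70, 63, 65, 64, 68, 67, 57, 92, 93, 91]
```

Call:
move_arm(series=[{"tx": 0.07, "ty": 0, "tz": 0.9, "twist": -0.002, "claw": 0.3}, {"tx": 0, "ty": 0, "tz": 0.9, "twist": 0, "claw": 0.3}, {"tx": 0, "ty": 0, "tz": 0.9, "twist": 0, "claw": 0.3}, {"tx": 0, "ty": 0, "tz": 0.9, "twist": 0, "claw": 0.3}, {"tx": 0, "ty": 0, "tz": 0.5, "twist": 0, "claw": 0.3}])

```text
time: 40.05
eef_pos: [0.4656, 0.2497, 0.2148]
ee_rot: [0.861, -0.509, -0.001, 0.001]
contact_force: [-0.3, -0.1, -2.6]
grip_width: 0.0421
grip_force: 61.8
```

Call:
move_arm(series=[{"tx": 0, "ty": 0, "tz": 0.1, "twist": 0, "claw": 0.3}, {"tx": 0, "ty": 0, "tz": 0.1, "twist": 0, "claw": 0.3}, {"tx": 0, "ty": 0, "tz": 0.05, "twist": 0, "claw": 0.3}])

```text
time: 40.35
eef_pos: [0.4669, 0.2512, 0.2101]
ee_rot: [0.861, -0.508, 0.0, -0.001]
contact_force: [0.3, -0.5, -3.2]
grip_width: 0.0423
grip_force: 61.8
```

Call:
move_arm(series=[{"tx": 0, "ty": 0, "tz": 0.07, "twist": 0, "claw": 0.3}, {"tx": 0, "ty": 0, "tz": 0.05, "twist": 0, "claw": 0.3}])

```text
time: 40.55
eef_pos: [0.4669, 0.2514, 0.2065]
ee_rot: [0.861, -0.508, 0.0, -0.001]
contact_force: [-4.5, -1.5, 12.3]
grip_width: 0.0424
grip_force: 63.4
```

```bash
python3 - <<'E'
from go import *
o=sensors.get_obs();print(o["contact_force"],o["grip_width"],o["grip_force"])
steps([])
E
```

```text
[-4.54333553 -1.45114429 12.25100156] 0.04236746680447415 63.37340712547302
t 40.55 at [0.4669 0.2514 0.2065] rack [-0.0692 -0.0154] yaw 209.0 j [ 0.79  0.36 -0.28  0.   -0.93 -0.28]
```

Call:
move_arm(series=[{"tx": 0, "ty": 0.03, "tz": 0, "twist": 0, "claw": 0.62}, {"tx": 0, "ty": 0, "tz": 0, "twist": 0, "claw": 0.62}, {"tx": 0, "ty": 0, "tz": 0, "twist": 0, "claw": 0.62}, {"tx": 0, "ty": 0, "tz": 0, "twist": 0, "claw": 0.3}, {"tx": 0, "ty": 0, "tz": 0, "twist": 0, "claw": 0.3}])

```text
time: 41.05
eef_pos: [0.4665, 0.2513, 0.2064]
ee_rot: [0.862, -0.508, 0.001, -0.001]
contact_force: [1.5, 0.8, 3.6]
grip_width: 0.0422
grip_force: 60.3
```

Call:
move_arm(series=[{"tx": 0, "ty": 0, "tz": 0, "twist": 0, "claw": 0.3}, {"tx": 0, "ty": 0, "tz": 0, "twist": 0, "claw": 0.3}, {"tx": 0, "ty": 0, "tz": 0, "twist": 0, "claw": 0.3}])

```text
time: 41.35
eef_pos: [0.4665, 0.2513, 0.2063]
ee_rot: [0.862, -0.508, 0.001, -0.001]
contact_force: [2.6, 0.0, 5.1]
grip_width: 0.0425
grip_force: 60.5
```

Call:
move_arm(series=[{"tx": -0.1, "ty": 0, "tz": 0, "twist": 0, "claw": 0.3}, {"tx": -0.1, "ty": 0, "tz": 0, "twist": 0, "claw": 0.3}, {"tx": -0.1, "ty": 0, "tz": 0, "twist": 0, "claw": 0.3}])

```text
time: 41.65
eef_pos: [0.4626, 0.2585, 0.2065]
ee_rot: [0.862, -0.508, 0.001, -0.001]
contact_force: [5.2, -2.9, 5.2]
grip_width: 0.0423
grip_force: 60.5
```

Call:
move_arm(series=[{"tx": -0.1, "ty": 0, "tz": 0, "twist": 0, "claw": 0.3}, {"tx": -0.1, "ty": 0, "tz": 0, "twist": 0, "claw": 0.3}, {"tx": -0.1, "ty": 0, "tz": 0, "twist": 0, "claw": 0.3}])

```text
time: 41.95
eef_pos: [0.4582, 0.2664, 0.2065]
ee_rot: [0.862, -0.508, 0.001, -0.001]
contact_force: [5.9, -3.9, 5.4]
grip_width: 0.0423
grip_force: 60.6
```

```bash
python3 - <<'E'
from go import *
o=sensors.get_obs();print(o["contact_force"],o["grip_width"],o["grip_force"])
steps([])
E
```

```text
[ 5.93816625 -3.88973696  5.41809695] 0.04234350135155755 60.56841820478439
t 41.95 at [0.4582 0.2664 0.2065] rack [-0.0695  0.002 ] yaw 209.0 j [ 0.82  0.36 -0.28  0.   -0.93 -0.32]
```

Call:
move_arm(series=[{"tx": -0.1, "ty": 0, "tz": 0, "twist": 0, "claw": 0.3}, {"tx": -0.1, "ty": 0, "tz": 0, "twist": 0, "claw": 0.3}, {"tx": -0.1, "ty": 0, "tz": 0, "twist": 0, "claw": 0.3}])

```text
time: 42.25
eef_pos: [0.4539, 0.2743, 0.2065]
ee_rot: [0.862, -0.508, 0.001, -0.001]
contact_force: [6.6, -3.9, 5.7]
grip_width: 0.0421
grip_force: 60.6
```

Call:
move_arm(series=[{"tx": -0.1, "ty": 0, "tz": 0, "twist": 0, "claw": 0.3}, {"tx": -0.06, "ty": 0, "tz": 0, "twist": 0, "claw": 0.3}])

```text
time: 42.45
eef_pos: [0.4517, 0.2782, 0.2065]
ee_rot: [0.862, -0.507, 0.002, -0.0]
contact_force: [11.5, -9.1, 3.8]
grip_width: 0.0422
grip_force: 60.6
```

Call:
move_arm(series=[{"tx": -0.06, "ty": 0, "tz": 0, "twist": 0, "claw": 0.3}, {"tx": -0.04, "ty": 0, "tz": 0, "twist": 0, "claw": 0.3}])

```text
time: 42.65
eef_pos: [0.4514, 0.2791, 0.2066]
ee_rot: [0.862, -0.507, 0.004, 0.001]
contact_force: [18.2, -17.2, 3.6]
grip_width: 0.0424
grip_force: 60.6
```

```bash
python3 - <<'E'
from go import *
o=sensors.get_obs();print(o["contact_force"],o["grip_width"],o["grip_force"])
steps([])
E
```

```text
[ 18.16762192 -17.18260139   3.60288351] 0.042436699694422333 60.61546325683594
t 42.65 at [0.4514 0.2791 0.2066] rack [-0.0694  0.0164] yaw 209.0 j [ 0.85  0.37 -0.28  0.01 -0.93 -0.35]
```

Call:
move_arm(series=[{"tx": 0.05, "ty": 0, "tz": 0, "twist": 0, "claw": 0.62}, {"tx": 0, "ty": 0, "tz": 0, "twist": 0, "claw": 0.62}, {"tx": 0, "ty": 0, "tz": 0, "twist": 0, "claw": 0.62}, {"tx": 0, "ty": 0, "tz": -0.5, "twist": 0, "claw": 0.62}, {"tx": 0, "ty": 0, "tz": -1, "twist": 0, "claw": 0.62}])

```text
time: 43.15
eef_pos: [0.4485, 0.2795, 0.2484]
ee_rot: [0.861, -0.508, -0.001, 0.003]
contact_force: [0.0, 0.2, 0.9]
grip_width: 0.0528
grip_force: 0.0
```

Call:
move_arm(series=[{"tx": 0, "ty": 0, "tz": -1, "twist": 0, "claw": 0.6}, {"tx": 0, "ty": 0, "tz": -1, "twist": 0.091, "claw": 0.5}, {"tx": 0, "ty": 0, "tz": -0.6, "twist": 0.091, "claw": 0.45}, {"tx": 0, "ty": 0, "tz": 0, "twist": 0.091, "claw": 0.45}, {"tx": 0, "ty": 0, "tz": 0, "twist": 0.091, "claw": 0.45}])

```text
time: 43.65
eef_pos: [0.4492, 0.2803, 0.3289]
ee_rot: [-0.681, 0.732, 0.0, 0.0]
contact_force: [0.5, -0.6, -0.0]
grip_width: 0.0384
grip_force: 0.0
```

Call:
move_arm(series=[{"tx": 0, "ty": 0, "tz": 0, "twist": 0.091, "claw": 0.45}, {"tx": 0, "ty": 0, "tz": 0, "twist": 0.091, "claw": 0.45}, {"tx": 0, "ty": 0, "tz": 0, "twist": 0.091, "claw": 0.45}, {"tx": 0, "ty": 0, "tz": 0, "twist": 0.091, "claw": 0.45}, {"tx": 0, "ty": 0, "tz": 0, "twist": 0.091, "claw": 0.45}])

```text
time: 44.15
eef_pos: [0.4492, 0.2802, 0.328]
ee_rot: [-0.382, 0.924, 0.0, -0.001]
contact_force: [-0.0, -0.6, -0.4]
grip_width: 0.0383
grip_force: 0.0
```

Call:
move_arm(series=[{"tx": 0, "ty": 0, "tz": 0, "twist": 0.091, "claw": 0.45}, {"tx": 0, "ty": 0, "tz": 0, "twist": 0.091, "claw": 0.45}, {"tx": 0, "ty": 0, "tz": 0, "twist": 0, "claw": 0.45}])

```text
time: 44.45
eef_pos: [0.4492, 0.2802, 0.328]
ee_rot: [-0.249, 0.969, 0.0, -0.001]
contact_force: [0.9, -0.4, 0.1]
grip_width: 0.0383
grip_force: 0.0
```

```bash
python3 - <<'E'
from go import *
steps([[*rw(-.070,-.106),.32],[*rw(-.070,-.106),.248]])
E
```

```text
t 44.45 at [0.4492 0.2802 0.328 ] rack [-0.0708  0.0184] yaw 118.8 j [ 0.85  0.25 -0.09 -0.   -1.23 -1.92]
[0.51  0.172 0.32 ] shift [-0.03 -4.15  0.27]
[0.51  0.172 0.248] shift [-0.  -0.   2.4]
```

Call:
move_arm(series=[{"tx": 0, "ty": -0.83, "tz": 0, "twist": 0, "claw": 0.45}, {"tx": 0, "ty": -0.83, "tz": 0, "twist": 0, "claw": 0.45}, {"tx": 0, "ty": -0.83, "tz": 0, "twist": 0, "claw": 0.45}, {"tx": 0, "ty": -0.83, "tz": 0, "twist": 0, "claw": 0.45}, {"tx": 0, "ty": -0.83, "tz": 0.27, "twist": 0, "claw": 0.45}])

```text
time: 44.95
eef_pos: [0.5103, 0.1704, 0.3211]
ee_rot: [-0.252, 0.968, 0.0, 0.001]
contact_force: [0.0, 0.7, -0.1]
grip_width: 0.0385
grip_force: 0.0
```

Call:
move_arm(series=[{"tx": 0, "ty": 0, "tz": 0.8, "twist": 0, "claw": 0.45}, {"tx": 0, "ty": 0, "tz": 0.8, "twist": 0, "claw": 0.45}, {"tx": 0, "ty": 0, "tz": 0.5, "twist": 0, "claw": 0.45}])

```text
time: 45.25
eef_pos: [0.5091, 0.1706, 0.2553]
ee_rot: [-0.251, 0.968, -0.0, -0.001]
contact_force: [0.4, 0.8, -0.3]
grip_width: 0.0386
grip_force: 0.0
```

Call:
move_arm(series=[{"tx": 0, "ty": 0, "tz": 0.3, "twist": 0, "claw": 0.45}, {"tx": 0, "ty": 0, "tz": 0, "twist": 0, "claw": 0.1}, {"tx": 0, "ty": 0, "tz": 0, "twist": 0, "claw": 0.1}, {"tx": 0, "ty": 0, "tz": 0, "twist": 0, "claw": 0.1}, {"tx": 0, "ty": 0, "tz": 0, "twist": 0, "claw": 0.1}])

```text
time: 45.75
eef_pos: [0.5096, 0.171, 0.2486]
ee_rot: [-0.249, 0.968, 0.0, -0.0]
contact_force: [-0.8, 0.5, -2.8]
grip_width: 0.015
grip_force: 58.8
```

```bash
python3 - <<'E'
from go import *
steps([])
E
```

```text
t 45.75 at [0.5096 0.171  0.2486] rack [-0.0705 -0.1064] yaw 118.9 j [ 0.61  0.33 -0.2  -0.   -1.04 -1.68]
```

Call:
move_arm(series=[{"tx": 0, "ty": 0.2, "tz": 0, "twist": 0, "claw": 0.1}, {"tx": 0, "ty": 0.3, "tz": 0, "twist": 0, "claw": 0.1}, {"tx": 0, "ty": 0.3, "tz": 0, "twist": 0, "claw": 0.1}, {"tx": 0, "ty": 0.3, "tz": 0, "twist": 0, "claw": 0.1}, {"tx": 0, "ty": 0.2, "tz": 0, "twist": 0, "claw": 0.1}])

```text
time: 46.25
eef_pos: [0.4905, 0.206, 0.2486]
ee_rot: [-0.25, 0.968, -0.0, 0.0]
contact_force: [1.2, -2.0, -2.9]
grip_width: 0.0147
grip_force: 58.9
```

Call:
move_arm(series=[{"tx": 0, "ty": 0.1, "tz": 0, "twist": 0, "claw": 0.1}, {"tx": 0, "ty": 0.1, "tz": 0, "twist": 0, "claw": 0.1}, {"tx": 0, "ty": 0.1, "tz": 0, "twist": 0, "claw": 0.1}])

```text
time: 46.55
eef_pos: [0.4866, 0.2132, 0.2486]
ee_rot: [-0.249, 0.968, 0.0, 0.0]
contact_force: [1.8, -2.7, -2.9]
grip_width: 0.0151
grip_force: 59.0
```

Call:
move_arm(series=[{"tx": 0, "ty": 0.05, "tz": 0, "twist": 0, "claw": 0.1}, {"tx": 0, "ty": 0.05, "tz": 0, "twist": 0, "claw": 0.1}])

```text
time: 46.75
eef_pos: [0.4858, 0.2148, 0.2486]
ee_rot: [-0.249, 0.968, -0.001, 0.0]
contact_force: [7.9, -10.2, -5.1]
grip_width: 0.0149
grip_force: 58.9
```

```bash
python3 - <<'E'
from go import *
steps([])
E
```

```text
t 46.75 at [0.4858 0.2148 0.2486] rack [-0.0703 -0.0565] yaw 118.9 j [ 0.71  0.32 -0.22  0.   -1.03 -1.78]
```

Call:
move_arm(series=[{"tx": 0, "ty": 0.05, "tz": 0, "twist": 0, "claw": 0.1}, {"tx": 0, "ty": 0, "tz": 0, "twist": 0, "claw": 0.1}, {"tx": 0, "ty": -0.1, "tz": 0, "twist": 0, "claw": 0.42}, {"tx": 0, "ty": 0, "tz": 0, "twist": 0, "claw": 0.42}, {"tx": 0, "ty": 0, "tz": 0, "twist": 0, "claw": 0.42}])

```text
time: 47.25
eef_pos: [0.486, 0.2147, 0.2488]
ee_rot: [-0.249, 0.968, 0.001, 0.001]
contact_force: [0.7, 0.4, -1.0]
grip_width: 0.036
grip_force: 0.0
```

Call:
move_arm(series=[{"tx": 0, "ty": 0, "tz": -0.5, "twist": 0, "claw": 0.42}, {"tx": 0, "ty": 0, "tz": -0.9, "twist": 0, "claw": 0.42}, {"tx": 0, "ty": 0, "tz": -1, "twist": 0, "claw": 0.42}, {"tx": 0, "ty": 0, "tz": -1, "twist": 0, "claw": 0.42}, {"tx": 1, "ty": 0, "tz": -1, "twist": 0, "claw": 0.42}])

```text
time: 47.75
eef_pos: [0.4607, 0.2011, 0.3812]
ee_rot: [-0.249, 0.968, 0.0, 0.0]
contact_force: [-0.1, -0.2, 0.4]
grip_width: 0.0363
grip_force: 0.0
```

Call:
move_arm(series=[{"tx": 1, "ty": 0, "tz": 0, "twist": 0, "claw": 0.42}, {"tx": 1, "ty": 0, "tz": 0, "twist": 0, "claw": 0.42}, {"tx": 0.5, "ty": 0, "tz": 0, "twist": 0, "claw": 0.42}, {"tx": 0, "ty": 0, "tz": 0, "twist": 0, "claw": 0.42}, {"tx": 0, "ty": 0, "tz": 0, "twist": 0, "claw": 0.42}])

```text
time: 48.25
eef_pos: [0.394, 0.164, 0.3809]
ee_rot: [-0.25, 0.968, 0.0, 0.001]
contact_force: [0.8, -0.7, -0.4]
grip_width: 0.0358
grip_force: 0.0
```

```bash
python3 - <<'E'
from go import *
steps([])
s,_=grab("side","pics/s9.png")
c=np.zeros((600,800,3),np.uint8); c[:400,:640]=s
c[60:600,420:]=cv2.resize(s[225:353,250:340],(380,540),interpolation=2); c[:400,:430]=s[:,30:460]
cv2.imwrite("pics/i.png",c)
E
```

```text
t 48.25 at [0.394  0.164  0.3809] rack [-0.1752 -0.0567] yaw 118.9 j [ 0.76  0.02 -0.23 -0.   -1.32 -1.83]
```

View pics/i.png

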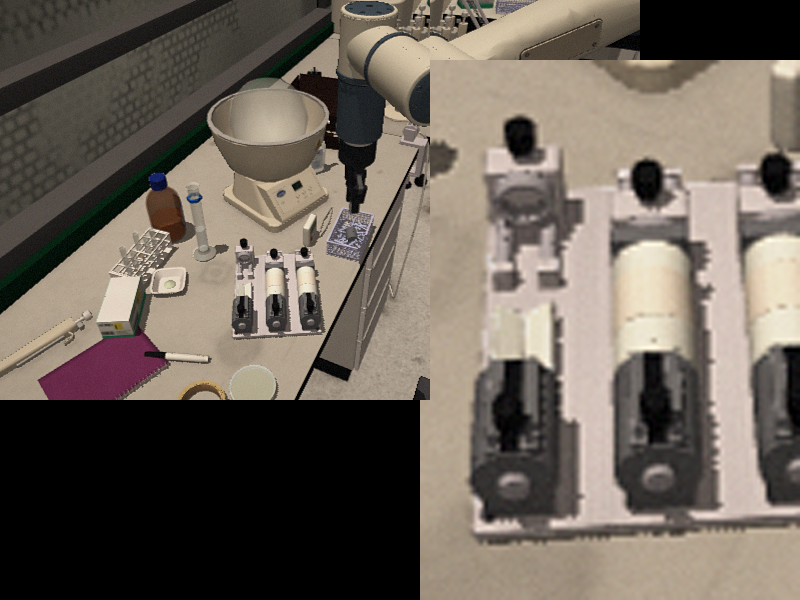

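Both cartridges are seated in channels 1 and 2, with both tailstocks level and closed. The plug is in the basket, and the cylinder and timer are where they started. The pictures show no third cartridge, so I'm handing the job in.

```bash
python3 -c "
from station import workorder; print(workorder.job_done())"
```

```text
the job is handed in; nothing more can be done
None
```

I found two cartridges on the bench; both are fully home in channels 1 and 2 with their tailstocks closed on them, the plug from port 1 is in the basket, and the job is handed in at about 48 s.

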